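# Tip the valve caps out of the bail pail

### The arm

A 6-joint arm with a two-finger parallel gripper is mounted at the origin on the work surface. World frame = base frame: x ahead of the robot, y to its left, z up, the work surface at z = 0. Lengths are in m, angles in rad, forces in N, time in s.
With the tool pointing down it reaches from about 0.4 to 0.825 m from the base axis. Payload 7 kg.
Tool frame: the origin (TCP) lies at the very end of the fingers, on their centre line; the grasp point (between the pads) lies 19 mm behind it; z points along the fingers, y is the direction in which the jaws open and shut (so a half turn about z gives the same grasp; the last joint's range is limited). The gripper opens to 88 mm and grips with 3 to 60 N. Pads are 19 mm wide; open, the fingers measure 130 mm over their backs; the gripper's body (78 mm by 193 mm) begins 47 mm behind the grasp point.
Start: joints at [-0.998, 0.359, 0.012, 0, -1.224, -0.288], TCP at [0.19, -0.648, 0.227] pointing down, gripper open.
Joint ranges: [-3.07, 3.07], [-1.43, 2.12], [-1.02, 1.25], [-3.03, 1.67], [-3.05, -0], [-3.03, 3.03]. Speed limits (rad/s): [2.39, 2.39, 3.01, 3.14, 3.14, 3.14].

### API

Orientations are given as [roll, pitch, yaw] about the fixed x, y, z axes, in that order (R = Rz(yaw) Ry(pitch) Rx(roll)).
In Python, from station import arm gives the robot as it stands.
- The arm moves only by the shell command python3 -m inch 'ROWS' [FORCE]. ROWS is text: rows parted by semicolons, each of 7 numbers parted by spaces: the closure, from 0 (fully open) to 1 (shut), then the shift along the tool's x, y, z each as a share of 300 mm, from -1 to 1, then the turn, a rotation vector about the tool's x, y, z each as a share of 60 degrees, from -1 to 1. In form: grip tx ty tz rx ry rz; .... A call has 1 to 12 rows; each row is the pose to reach, as a shift and turn from the pose commanded when the call began, along the tool's axes at that moment; what a row does not reach only later rows make up. A row lasts 1/10 s, in which the tool goes at most 50 mm and 8.59 degrees, less where a joint would pass 70% of its speed; a pose out of reach is approached as far as the arm can. A call with a number of a shift or a turn outside -1 to 1 is refused whole. A call with a gripper value outside its range is refused whole. The fingers move at their own pace and stop on an object; FORCE is the grip in N (left out, the last holds). Time passes only in rows, so rows that repeat a pose let the fingers close. It gives the time, the measured TCP pose, the force and the opening at its end, in the units of the state.
- arm.get_state(): the state, without advancing time (a new reading comes with each control period).
- arm.grab_frame(name): name is "scene" or "top" or "wrist"; returns a dict with "img" (384x512x3 uint8, red, green, blue), "range_z" (384x512 float32, m along the optical axis (not along the pixel's ray), 0 where there is no reading), "fx", "fy", "cx", "cy" (pixels), "extrinsics" (4x4, takes a point from world to camera coordinates); the wrist camera has in their place "tool_from_camera" (4x4, takes a point from camera to tool coordinates, whose origin is the TCP and whose axes are the flange's). Camera axes: x right, y up, looking along -z (the intrinsics and any distortion apply to the point x, -y, -z); pixel columns grow to the right and rows downward; lengths in m; the calibration is good to about 2 mm. A picture is of the moment at which its call begins: read the wrist's pose just before it.
- arm.job_done(): hands the job in, once; it reports no verdict.
The state is a dict: "t": time; "q": joint angles; "qd": joint speeds; "joint_efforts": joint torques, N m; "eef_pos": TCP position; "ee_rot": TCP orientation; "force": force on the tool from outside, world axes, zero at the start; "moment": the same for the moment, N m; "width": finger opening in m.
Only numpy, scipy, OpenCV 4.12 (cv2) and the standard library are available. Lean on these libraries where they do the work, as an engineer would, in place of code of your own. Each camera call takes 0.05 s, during which the arm holds its last target.

### The job

Lift the small steel pail off the turntable by its bail and hang it by its two side pins in the notches of the tipping stand, bottom bar towards the robot, and let go of the bail. Then take the pail by the bar at its bottom rim and tip it over until all four brass caps have fallen into the red tray, and swing it back so that it is left hanging upright in the stand. Leave the tin, bottle, file, spanner, pump, jar and can where they are.

Things in the scene. Friction and masses are not known exactly. Their poses are not given: they have to be found in the camera images.
- pail: Small bare-steel pail, tapered: 72 mm diameter at the bottom, 96 mm at the mouth, 85 mm high, 3 mm wall, about 0.35 kg, heavy at the base, so that hung by its pins it balances upright. Starts on the turntable with four caps in it. Origin at the centre of its underside; z up out of the mouth, x to the front, the side opposite the bottom bar.
- pail_pins (a point): Point on the pail's axis half-way between its two side pins, 72 mm above the underside, 13 mm below the mouth. The pins are steel, 8 mm diameter, stick out along the pail's y axis and reach 86 mm either side of the axis. Axes as the pail's.
- pail_bar (a point): Middle of the bottom bar: 60 mm long, parallel to the pins, on two thin lugs from the bottom rim; a loose aluminium sleeve, 12 mm diameter, 44 mm long, turns freely on it, so the pail can turn in a closed grip. 74 mm behind the pail's axis (-x side), 10 mm above the underside, 37 mm from the wall. The wall overhangs: lean the tool back, away from the pail, about 40 degrees.
- bail_grip (a point): Centre of the wooden grip (16 mm diameter, 50 mm long, along the pail's y axis) at the top of the wire bail. The bail hinges on the pins, 80 mm from their line to the grip's centre; its legs are 6 mm wire, 54 mm either side of centre. y along the grip, z away from the pins.
- bail (a joint): Lean of the bail relative to the pail, rad: 0 in line with the pail's axis, positive towards the pail's front (+x), stops at -0.6 and +0.6. A little stiff: it stays where it is left.
- stand: Fixed dark steel tipping stand: a base plate 6 mm thick (x -65 to +125 mm, y +-92 mm) and two upright plates 10 mm thick, 71 mm either side of centre along y, each with an open V notch at the top for a pin of the pail. Origin under the point midway between the uprights. The tray lies on its +x side; the bottom bar belongs on the -x side, towards the robot.
- stand_notch (a point): Point half-way between the places where the two pins rest in the stand's notches (where point pail_pins must come), 165 mm above the shelf. The V's are 10 mm wide at the bottom and about 50 mm at the top, which is 26 mm higher than this point. y runs from notch to notch, z up, x towards the tray's side.
- tray_in (a point): Centre of the inner floor of the open red hard-silicone valve-cap tray, fixed on a 40 mm high block of the stand: 150 mm (x) by 124 mm (y), 32 mm high, 4 mm walls, its centre 45 mm to the +x side of the notches. Axes as the stand's.
- turntable: Round grey plastic turntable, platter 280 mm diameter, top 22 mm above the shelf, stiffly turning. Origin at the centre of its underside; the pail and the tin stand on it.
- cap0_c (a point): Brass valve cap 1 of 4, 16 mm diameter, 20 mm tall, 12 g, starting upright in the pail. Point at its centre.
- cap1_c (a point): Brass valve cap 2 of 4, 16 mm diameter, 20 mm tall, 12 g, starting upright in the pail. Point at its centre.
- cap2_c (a point): Brass valve cap 3 of 4, 16 mm diameter, 20 mm tall, 12 g, starting upright in the pail. Point at its centre.
- cap3_c (a point): Brass valve cap 4 of 4, 16 mm diameter, 20 mm tall, 12 g, starting upright in the pail. Point at its centre.
- tin: Bystander, not to be disturbed: closed flat patch tin of bare aluminium, 62 x 92 mm and 25 mm high, on the turntable. Origin at the centre of its underside.
- bottle: Bystander, not to be disturbed: white plastic bottle, 64 mm diameter, 180 mm tall, standing between and behind the turntable and the stand: the tallest thing near the way. Origin under its centre.
- file: Bystander, not to be disturbed: small steel file with wooden handle, 170 mm long, 14 mm high, lying along its x axis (x from -85 to +85 mm). Origin underneath.
- wrench: Bystander, not to be disturbed: steel spanner lying flat along its x axis, 160 mm long, 8 mm high. Origin underneath.
- pump: Bystander, not to be disturbed: aluminium hand pump lying along its x axis, 390 mm long, 38 mm high, at the back. Origin under its middle.
- jar: Bystander, not to be disturbed: glass jar with steel lid, 60 mm diameter, 75 mm tall. Origin under its centre.
- can: Bystander, not to be disturbed: aluminium can, 54 mm diameter, 90 mm tall. Origin under its centre.

How it is judged:
By the outcome, as a careful person would: the job done as asked, in the order asked, and still so for the second after the job is handed in, with the robot touching nothing.
It also fails if it takes over 72 s, if anything falls off the work surface, if the arm or the gripper's body presses on something with over 40 N, if the wrist force passes 120 N, or if a joint passes its speed limit or range.

## Working session

There is one attempt and no reset: what is moved stays moved. The work goes in short steps, Python scripts to look and compute and a shell command to move; the robot and the scene stay as the last step left them, time stands still between calls to the robot, and variables do not carry over. Pictures are saved under pics/ and viewed, and the job is handed in when it is done.

```bash
ls; mkdir -p pics
cat > h.py <<'E'
import numpy as np, cv2, pickle
from station import arm
def grab(n,save):
    s=arm.get_state(); f=arm.grab_frame(n); f=dict(f); f['state']=s
    cv2.imwrite('pics/%s.png'%save, cv2.cvtColor(f['img'],cv2.COLOR_RGB2BGR))
    pickle.dump(f,open('pics/%s.pkl'%save,'wb')); return f
def load(n): return pickle.load(open('pics/%s.pkl'%n,'rb'))
E
python3 - <<'E'
from h import *
for n in ('scene','top','wrist'):
    f=grab(n,n+'0'); print(n,[k for k in f], f['fx'],f['cx'],f.get('extrinsics'),f.get('tool_from_camera'),f.get('distortion'))
print(arm.get_state())
E
```

```text
pics
scene ['img', 'range_z', 'fx', 'fy', 'cx', 'cy', 'extrinsics', 'state'] 393.50890675179835 245.7534103424845 [[-0.5440352   0.839041   -0.00599172  0.3306345 ]
 [-0.49021299 -0.312043    0.81383069  0.16411371]
 [ 0.68096764  0.44568976  0.58107117 -1.81034692]
 [ 0.          0.          0.          1.        ]] None None
top ['img', 'range_z', 'fx', 'fy', 'cx', 'cy', 'extrinsics', 'state'] 443.52728827940257 251.23386431826887 [[-6.77400710e-04 -9.99995438e-01 -2.94369481e-03 -1.40969370e-02]
 [ 9.84772677e-01 -1.17883180e-03  1.73842991e-01 -6.10574808e-01]
 [-1.73845668e-01 -2.78110885e-03  9.84768983e-01 -1.21047364e+00]
 [ 0.00000000e+00  0.00000000e+00  0.00000000e+00  1.00000000e+00]] None None
wrist ['img', 'range_z', 'fx', 'fy', 'cx', 'cy', 'tool_from_camera', 'state'] 267.44549791801103 255.22157223467983 None [[-1.14373742e-03  9.56859150e-01  2.90549924e-01  7.85805210e-02]
 [ 9.99998861e-01  8.08279212e-04  1.27457187e-03 -5.69304742e-04]
 [ 9.84740289e-04  2.90551050e-01 -9.56858985e-01 -1.58697526e-01]
 [ 0.00000000e+00  0.00000000e+00  0.00000000e+00  1.00000000e+00]] None
{'t': 0.15, 'q': array([-9.97902884e-01,  3.59223952e-01,  1.12807471e-02, -2.12839124e-04,
       -1.22407757e+00, -2.88071840e-01]), 'qd': array([ 3.81893310e-04, -3.27900915e-03,  2.44513789e-03,  7.44951991e-04,
        8.06705199e-05, -2.91058933e-04]), 'joint_efforts': array([-3.46690501e-05, -5.83276141e+01,  2.93290669e+01,  7.00124145e+00,
        8.75900150e-03, -1.23074974e-04]), 'eef_pos': array([ 0.1895135 , -0.64748479,  0.22584937]), 'ee_rot': array([ 3.14036181e+00, -1.56031519e-04, -2.85684340e+00]), 'force': array([-0.75039535,  0.23772894,  0.39769664]), 'moment': array([-0.04198241,  0.02110665, -0.00911607]), 'width': 0.08779429526570592}
```

View pics/scene0.png

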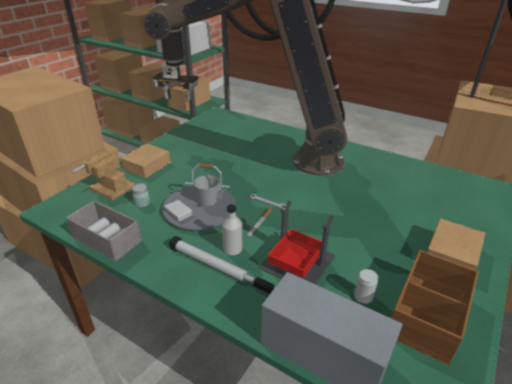

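View pics/top0.png

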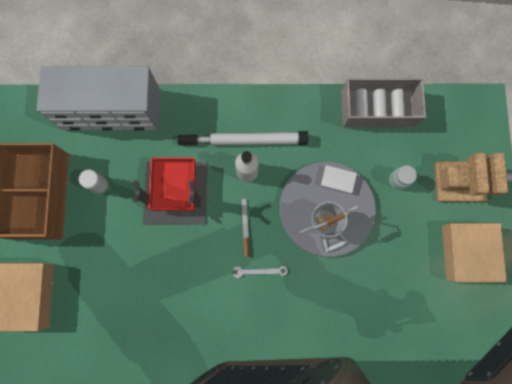

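View pics/wrist0.png

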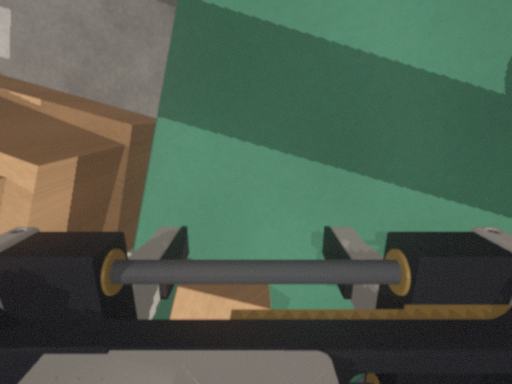

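Scene: pail on the turntable at top (330,218), bar near (335,243), pins from about (303,230) to (357,207); stand and red tray at (175,190). I'll zoom and deproject.

```bash
cat >> h.py <<'E'
from scipy.spatial.transform import Rotation as Rn
def c2w(f):
    if 'extrinsics' in f: return np.linalg.inv(f['extrinsics'])
    s=f['state']; T=np.eye(4); T[:3,:3]=Rn.from_euler('xyz',s['ee_rot']).as_matrix(); T[:3,3]=s['eef_pos']
    return T@f['tool_from_camera']
def ray(f,u,v):
    M=c2w(f); d=np.array([(u-f['cx'])/f['fx'],-(v-f['cy'])/f['fy'],-1.]); return M[:3,3],M[:3,:3]@d
def plane(f,u,v,z):
    o,d=ray(f,u,v); return o+d*(z-o[2])/d[2]
def cloud(f):
    v,u=np.mgrid[:384,:512]; d=f['range_z']; M=c2w(f)
    P=np.stack([(u-f['cx'])/f['fx']*d,-(v-f['cy'])/f['fy']*d,-d],-1)
    return P@M[:3,:3].T+M[:3,3]
def proj(f,p):
    c=np.linalg.inv(c2w(f))@np.append(p,1); return np.array([f['cx']-c[0]/c[2]*f['fx'],f['cy']+c[1]/c[2]*f['fy']])
def tri(L):
    A=np.zeros((3,3));b=np.zeros(3)
    for f,u,v in L:
        o,d=ray(f,u,v); d=d/np.linalg.norm(d); Q=np.eye(3)-np.outer(d,d); A+=Q;b+=Q@o
    p=np.linalg.solve(A,b); return p,[np.round(proj(f,p)-[u,v],1) for f,u,v in L]
def crop(name,u0,v0,w,h,k,out):
    im=cv2.imread('pics/%s.png'%name)[v0:v0+h,u0:u0+w]
    im=cv2.resize(im,None,fx=k,fy=k,interpolation=cv2.INTER_CUBIC)
    for i in range(0,w,10): cv2.line(im,(i*k,0),(i*k,6),(0,255,255),1); cv2.putText(im,str(u0+i),(i*k,16),0,.33,(0,255,255),1) if i%20==0 else 0
    for i in range(0,h,10): cv2.line(im,(0,i*k),(6,i*k),(0,255,255),1); cv2.putText(im,str(v0+i),(8,i*k+4),0,.33,(0,255,255),1) if i%20==0 else 0
    cv2.imwrite('pics/%s.png'%out,im)
E
python3 - <<'E'
from h import *
crop('top0',270,150,120,115,5,'c1'); crop('scene0',150,155,110,80,7,'c2'); crop('top0',120,140,100,90,6,'c3'); crop('scene0',250,190,100,100,6,'c4')
E
```

```text
(no output)
```

View pics/c1.png

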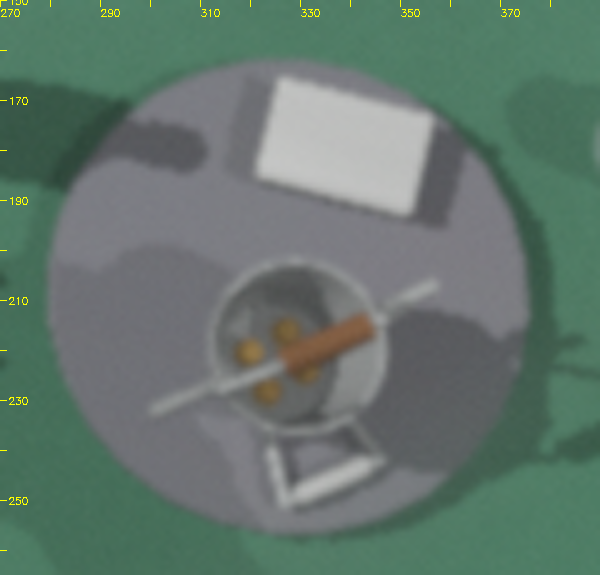

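View pics/c2.png

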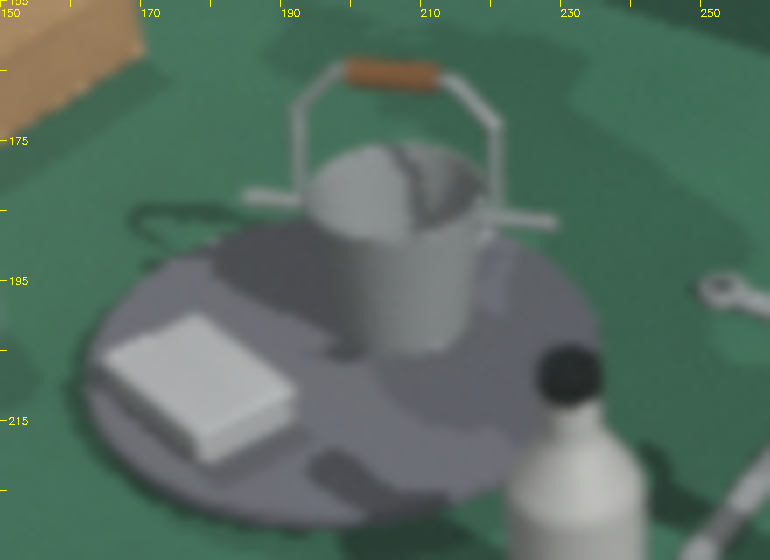

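View pics/c3.png

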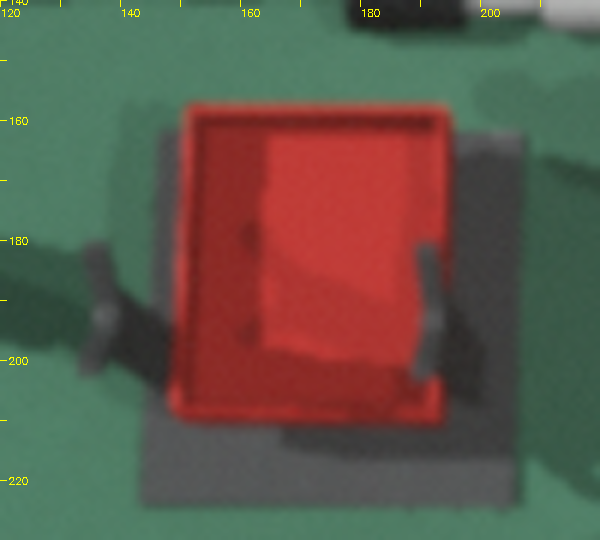

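View pics/c4.png

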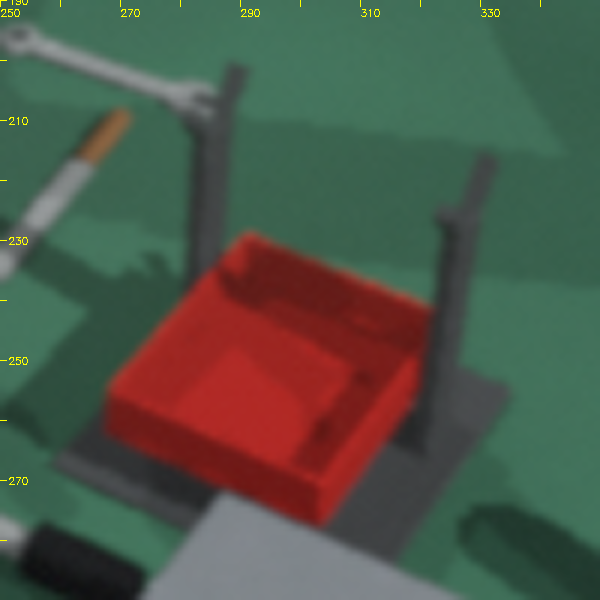

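Run:
```python
from h import *
np.set_printoptions(precision=4,suppress=True)
t=load('top0');s=load('scene0')
print('rim',plane(t,329.8,219.4,.107))
a,b=plane(t,300,232,.094),plane(t,357.3,206.8,.094); print('pins',a,b,(a+b)/2,np.linalg.norm(a-b),np.degrees(np.arctan2(*(a-b)[1::-1])), )
d=a-b; print('pin dir yaw of y axis',np.degrees(np.arctan2(d[1],d[0])))
a2,b2=plane(t,328,249,.032),plane(t,345,242,.032);print('bar',a2,b2,(a2+b2)/2,np.linalg.norm(a2-b2),np.degrees(np.arctan2((a2-b2)[1],(a2-b2)[0])))
print('scene pins',tri([(t,300,232),(s,229,186.7)]),tri([(t,357.3,206.8),(s,184.5,182.7)]))
print('grip',tri([(t,326,221.5),(s,212.3,166)]),tri([(t,344,214.5),(s,198.8,165.2)]))
print('tt',plane(t,(279.5+375.5)/2,(162+257)/2,.022))
# stand
L=[plane(t,*p,.191) for p in [(136,180.5),(134,202.5),(191,180.5),(190,203.5)]]
for p in L:print('upr',p)
print(np.mean(L,0))
print('scene uprights',[plane(s,*p,.191) for p in [(289,201),(284.3,211),(331.3,216),(324.5,226)]])
I=[plane(t,*p,.06+.018) for p in [(151.5,158.5),(194.5,158.5),(193.5,209.5),(149,209.5)]]
print('tray rim',I,np.mean(I,0))
B=[plane(t,*p,.006) for p in [(147,162),(206,162),(206,224),(143,224)]];print('base',B)
c=cloud(t)
for n,(u,v) in dict(bottle=(246,158),can=(92,178),tinface=(340,179),gripd=(335,218),trayfl=(175,180),stand_in=(160,215)).items(): print(n,c[v,u])
```

```text
rim [ 0.5346 -0.2269  0.107 ]
pins [ 0.5018 -0.1472  0.094 ] [ 0.5708 -0.3056  0.094 ] [ 0.5363 -0.2264  0.094 ] 0.1728290711444994 113.5349382955255
pin dir yaw of y axis 113.5349382955255
bar [ 0.4592 -0.2323  0.032 ] [ 0.4789 -0.2812  0.032 ] [ 0.4691 -0.2567  0.032 ] 0.05277026610116654 111.98117533626946
scene pins (array([ 0.5009, -0.1457,  0.0944]), [array([-0.5,  0.3]), array([-0.4, -0.1])]) (array([ 0.5699, -0.3043,  0.0948]), [array([-0.4,  0.3]), array([-0.4, -0.1])])
grip (array([ 0.5201, -0.2037,  0.1759]), [array([-0.5,  0.3]), array([-0.4, -0.1])]) (array([ 0.5387, -0.2513,  0.1734]), [array([-0.2,  0.2]), array([-0.2, -0. ])])
tt [ 0.5738 -0.236   0.022 ]
upr [0.6248 0.279  0.191 ]
upr [0.5679 0.2815 0.191 ]
upr [0.6246 0.1386 0.191 ]
upr [0.5652 0.1397 0.191 ]
[0.5956 0.2097 0.191 ]
scene uprights [array([0.5812, 0.1463, 0.191 ]), array([0.6347, 0.1585, 0.191 ]), array([0.581 , 0.2885, 0.191 ]), array([0.6351, 0.2904, 0.191 ])]
tray rim [array([0.7124, 0.2681, 0.078 ]), array([0.7122, 0.1461, 0.078 ]), array([0.5661, 0.1457, 0.078 ]), array([0.5663, 0.2695, 0.078 ])] [0.6392 0.2074 0.078 ]
base [array([0.7205, 0.2981, 0.006 ]), array([0.7203, 0.1211, 0.006 ]), array([0.5336, 0.1179, 0.006 ]), array([0.5338, 0.3023, 0.006 ])]
bottle [ 0.6869 -0.0015  0.1784]
can [0.6536 0.4295 0.0891]
tinface [ 0.659  -0.2706  0.0463]
gripd [ 0.5296 -0.2278  0.178 ]
trayfl [0.6575 0.206  0.0423]
stand_in [0.56   0.2531 0.0078]
```

```bash
cat >> h.py <<'E'
def Rt(yaw,lean=0):  # deg; lean back>0: rotates about world y by -lean
    return Rn.from_euler('y',-lean,degrees=True)*Rn.from_euler('xyz',[180,0,yaw],degrees=True)
def plan(pos,yaw,lean=0,back=0.0,base=None):
    """pos = TCP target (or grasp pt if back=.019). prints shares"""
    s=arm.get_state() if base is None else base
    R0=Rn.from_euler('xyz',s['ee_rot']); R1=Rt(yaw,lean)
    p=np.array(pos)+R1.apply([0,0,back])
    d=R0.inv().apply(p-s['eef_pos'])/.3; r=(R0.inv()*R1).as_rotvec()/np.radians(60)
    print('TCP',np.round(p,4),'shares',np.round(d,3),np.round(r,3),'mm',round(np.linalg.norm(d)*300),'deg',round(np.linalg.norm(r)*60,1))
E
python3 - <<'E'
from h import *
plan([.5294,-.2275,.28],-66.5)
E
```

```text
TCP [ 0.5294 -0.2275  0.28  ] shares [-1.481  1.026 -0.179] [ 1.00e-03  1.00e-03 -1.62e+00] mm 543 deg 97.2
```

```bash
python3 -m inch '0 -.3 .2 -.2 0 0 -.4; 0 -.74 .52 -.2 0 0 -.9; 0 -.74 .52 -.2 0 0 -.9; 0 -.74 .52 -.2 0 0 -.9; 0 -.74 .52 -.2 0 0 -.9; 0 -.74 .52 -.2 0 0 -.9; 0 -.74 .52 -.2 0 0 -.9' 30
python3 - <<'E'
from h import *
plan([.5294,-.2275,.28],-66.5)
E
```

```text
t: 0.85
eef_pos: [0.3612, -0.4332, 0.2877]
ee_rot: [-3.14, -0.0, -1.905]
force: [-0.7, -0.9, -0.1]
width: 0.0877
TCP [ 0.5294 -0.2275  0.28  ] shares [-0.832 -0.305  0.026] [-0.002 -0.001 -0.711] mm 266 deg 42.6
```

```bash
python3 -m inch '0 -.83 -.305 .02 0 0 -.71; 0 -.83 -.305 .02 0 0 -.71; 0 -.83 -.305 .02 0 0 -.71; 0 -.83 -.305 .02 0 0 -.71; 0 -.83 -.305 .02 0 0 -.71; 0 -.83 -.305 .02 0 0 -.71; 0 -.83 -.305 .02 0 0 -.71; 0 -.83 -.305 .02 0 0 -.71' 30
python3 - <<'E'
from h import *
grab('wrist','w1'); crop('w1',0,0,512,384,1,'w1c')
plan([.5294,-.2275,.1747],-66.5,0,.019)
E
```

```text
t: 1.65
eef_pos: [0.5286, -0.2321, 0.2803]
ee_rot: [3.141, 0.0, -1.171]
force: [-0.2, 0.4, -0.4]
width: 0.0876
TCP [ 0.5294 -0.2275  0.1557] shares [-0.014 -0.01   0.416] [ 0.     0.    -0.011] mm 125 deg 0.6
```

View pics/w1c.png

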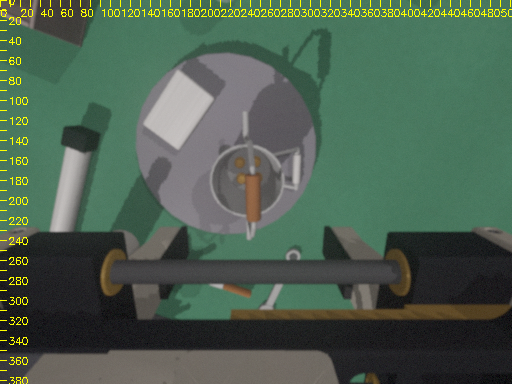

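Wrist view shows the grip from (252,176) to (253,221), pins' ends near (245,112) and (249,238), bar near (296,168).

Run:
```python
from h import *
np.set_printoptions(precision=4,suppress=True)
w=load('w1'); t=load('top0')
hsv=cv2.cvtColor(w['img'],cv2.COLOR_RGB2HSV)[150:230,235:275]
m=((hsv[...,0]<15)&(hsv[...,1]>120)).astype(np.uint8)
n,l,st,ce=cv2.connectedComponentsWithStats(m); i=1+np.argmax(st[1:,4]); print(st[i],ce[i]+[235,150])
u,v=ce[i]+[235,150]
print(plane(w,u,v,.1735), cloud(w)[int(v),int(u)])
print(tri([(w,u,v),(t,335,218)]))
ys,xs=np.where(l==i); y0,x0,*_=[0,0]
vv=cv2.fitLine(np.c_[xs+235,ys+150].astype(np.float32),2,0,.01,.01).ravel(); print(vv)
p,q=plane(w,u-vv[0]*20,v-vv[1]*20,.1735),plane(w,u+vv[0]*20,v+vv[1]*20,.1735); print(np.degrees(np.arctan2(*(p-q)[1::-1])),np.degrees(np.arctan2(*(p-q)[:2][::-1])))
crop('w1',195,95,125,155,5,'w1d')
```

```text
[ 10  25  15  46 543] [252.2836 196.9153]
[ 0.5299 -0.227   0.1735] [ 0.5315 -0.2304  0.1824]
(array([ 0.53  , -0.228 ,  0.1764]), [array([ 0.2, -0. ]), array([-0. , -0.1])])
[  0.0251   0.9997 252.2836 196.9153]
-65.97335014289627 -65.97335014289627
```

View pics/w1d.png

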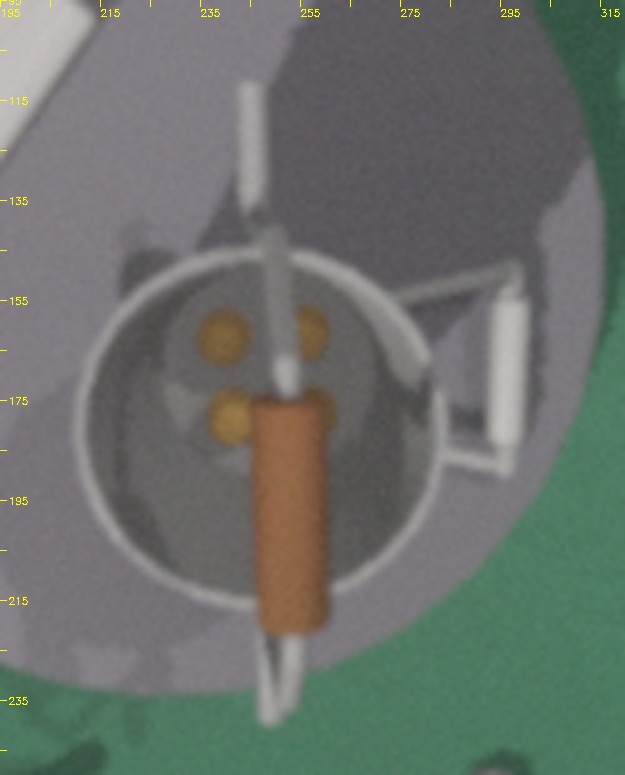

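```bash
python3 -m inch '0 -.014 -.012 .15 0 0 -.015; 0 -.014 -.012 .3 0 0 -.015; 0 -.014 -.012 .38 0 0 -.015; 0 -.014 -.012 .415 0 0 -.015; 0 -.014 -.012 .415 0 0 -.015; .6 -.014 -.012 .415 0 0 -.015; 1 -.014 -.012 .415 0 0 -.015; 1 -.014 -.012 .415 0 0 -.015; 1 -.014 -.012 .415 0 0 -.015; 1 -.014 -.012 .415 0 0 -.015' 50
```

```text
t: 2.7
eef_pos: [0.5308, -0.2268, 0.1566]
ee_rot: [-3.141, -0.0, -1.155]
force: [0.5, 1.0, -0.7]
width: 0.0531
```

```bash
python3 -m inch '1 0 0 0 0 0 0; 1 0 0 0 0 0 0' 50
python3 - <<'E'
from h import *
grab('scene','s2'); crop('s2',150,130,110,90,6,'s2c'); print(arm.get_state()['force'])
E
```

```text
t: 2.9
eef_pos: [0.5306, -0.2267, 0.1561]
ee_rot: [-3.142, -0.0, -1.155]
force: [0.6, -0.0, -0.5]
width: 0.0376
[-0.54975839 -0.61821921 -0.38257749]
```

View pics/s2c.png

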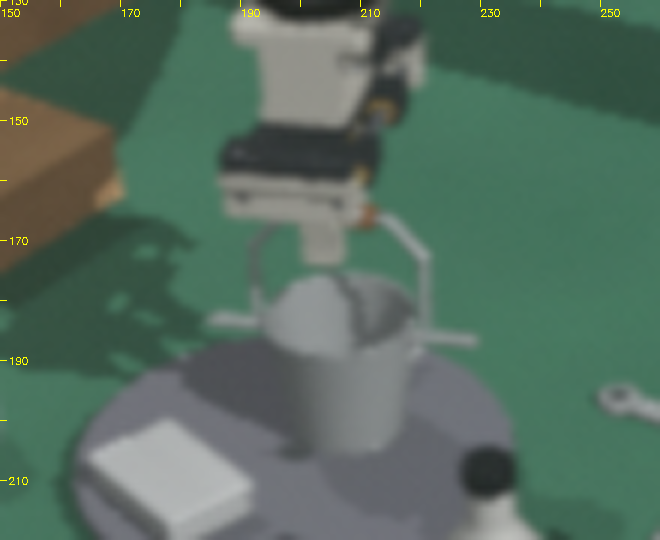

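Fingers straddle the grip and are still closing; continue closing.

```bash
python3 -m inch '1 0 0 0 0 0 0; 1 0 0 0 0 0 0; 1 0 0 0 0 0 0; 1 0 0 0 0 0 0; 1 0 0 0 0 0 0' 50;  python3 -m inch '1 0 0 0 0 0 0; 1 0 0 -.01 0 0 0; 1 0 0 -.03 0 0 0; 1 0 0 -.06 0 0 0; 1 0 0 -.1 0 0 0; 1 0 0 -.15 0 0 0; 1 0 0 -.2 0 0 0; 1 0 0 -.25 0 0 0; 1 0 0 -.3 0 0 0;1 0 0 -.34 0 0 0;1 0 0 -.36 0 0 0; 1 0 0 -.36 0 0 0' 50
python3 - <<'E'
from h import *
grab('scene','s3'); crop('s3',150,90,110,110,6,'s3c'); grab('wrist','w3')
E
```

```text
t: 3.45
eef_pos: [0.5305, -0.2268, 0.156]
ee_rot: [3.141, 0.0, -1.155]
force: [0.6, 1.2, -0.0]
width: 0.0148
t: 4.65
eef_pos: [0.5309, -0.2269, 0.2652]
ee_rot: [-3.14, -0.001, -1.155]
force: [0.4, -0.2, -4.6]
width: 0.0147
```

View pics/s3c.png

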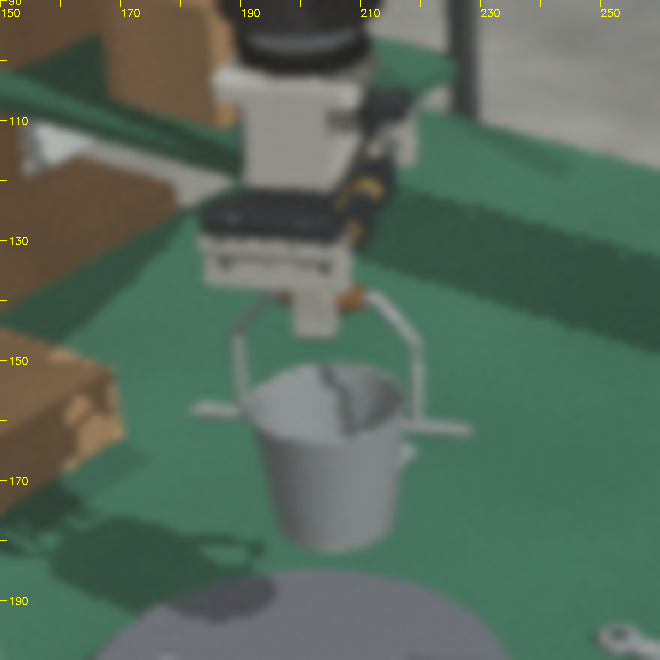

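View pics/w3.png

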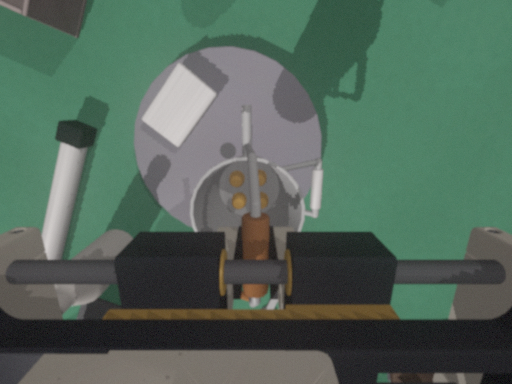

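Pail lifted with caps in it. Now carry it.

Run:
```python
from h import *
plan([.535,-.02,.29],-78)
```

```text
TCP [ 0.535 -0.02   0.29 ] shares [-0.624 -0.293 -0.088] [0.    0.001 0.197] mm 208 deg 11.8
```

```bash
python3 -m inch '1 -.02 -.01 -.02 0 0 .01;1 -.06 -.03 -.05 0 0 .02; 1 -.12 -.06 -.08 0 0 .04; 1 -.2 -.095 -.09 0 0 .06; 1 -.28 -.13 -.09 0 0 .09; 1 -.36 -.17 -.09 0 0 .11; 1 -.44 -.205 -.09 0 0 .14; 1 -.52 -.245 -.09 0 0 .165; 1 -.58 -.27 -.09 0 0 .185; 1 -.61 -.285 -.09 0 0 .195; 1 -.62 -.29 -.09 0 0 .2; 1 -.62 -.29 -.09 0 0 .2' 50
python3 - <<'E'
from h import *
plan([.596,.2097,.295],-90)
E
```

```text
t: 5.95
eef_pos: [0.535, -0.0214, 0.291]
ee_rot: [3.141, -0.0, -1.364]
force: [-0.6, -0.0, -4.9]
width: 0.0146
TCP [0.596  0.2097 0.295 ] shares [-0.712 -0.357 -0.014] [ 0.    -0.     0.198] mm 239 deg 11.9
```

```bash
python3 -m inch '1 -.02 -.01 0 0 0 .01;1 -.07 -.035 -.01 0 0 .02; 1 -.14 -.07 -.015 0 0 .04; 1 -.23 -.115 -.015 0 0 .06; 1 -.32 -.16 -.015 0 0 .09; 1 -.41 -.205 -.015 0 0 .11; 1 -.5 -.25 -.015 0 0 .14; 1 -.58 -.29 -.015 0 0 .165; 1 -.65 -.325 -.015 0 0 .185; 1 -.69 -.345 -.015 0 0 .195; 1 -.71 -.356 -.015 0 0 .2; 1 -.71 -.356 -.015 0 0 .2' 50
python3 - <<'E'
from h import *
for n in ('scene','top','wrist'): grab(n,n[0]+'4')
crop('s4',235,130,125,130,6,'s4c');crop('t4',110,140,120,100,6,'t4c')
print(arm.get_state()['eef_pos'])
E
```

```text
t: 7.15
eef_pos: [0.5967, 0.2086, 0.2961]
ee_rot: [-3.141, -0.0, -1.574]
force: [-0.5, -3.3, 0.9]
width: 0.0153
[0.59640127 0.20821555 0.29654567]
```

View pics/s4c.png

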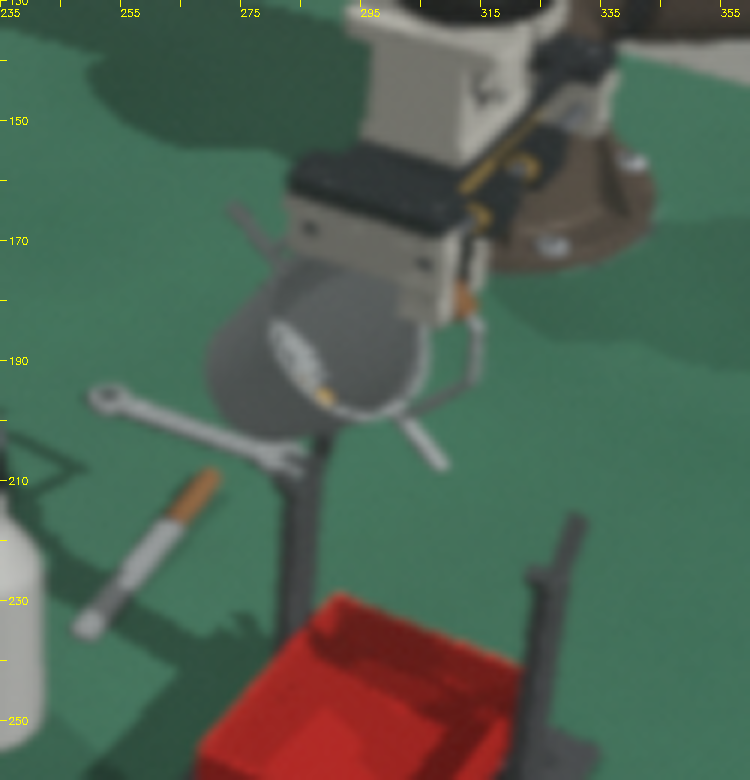

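View pics/t4c.png

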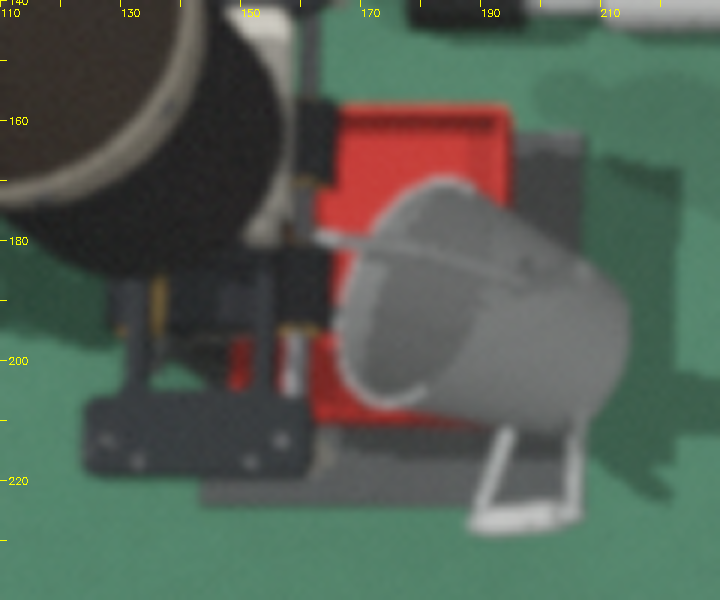

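View pics/w4.png

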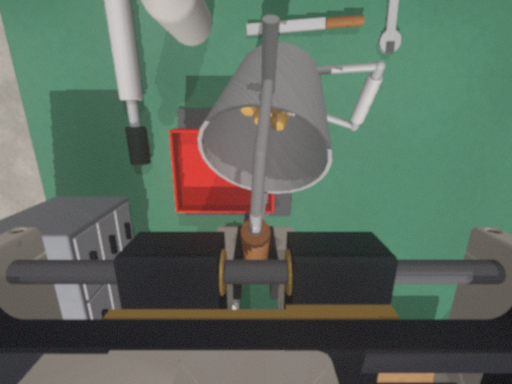

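The pail swung sideways (bottom towards −y, caps still visible at (265,120)) about the pad axis when braking. Let it settle.

```bash
for i in 1 2 3; do python3 -m inch '1 0 0 0 0 0 0; 1 0 0 0 0 0 0; 1 0 0 0 0 0 0' 60 | grep -E 't:|force|eef'; done
python3 - <<'E'
from h import *
for n in ('scene','wrist'): grab(n,n[0]+'5')
crop('s5',235,130,125,130,5,'s5c')
E
```

```text
t: 7.6
eef_pos: [0.5962, 0.2086, 0.2962]
ee_rot: [-3.14, 0.0, -1.574]
force: [0.1, -2.2, 3.3]
t: 7.9
eef_pos: [0.5961, 0.209, 0.2959]
ee_rot: [-3.141, 0.0, -1.574]
force: [0.6, -3.2, 3.7]
t: 8.2
eef_pos: [0.5961, 0.209, 0.2958]
ee_rot: [-3.141, 0.0, -1.574]
force: [1.7, -1.7, 4.2]
```

View pics/s5c.png

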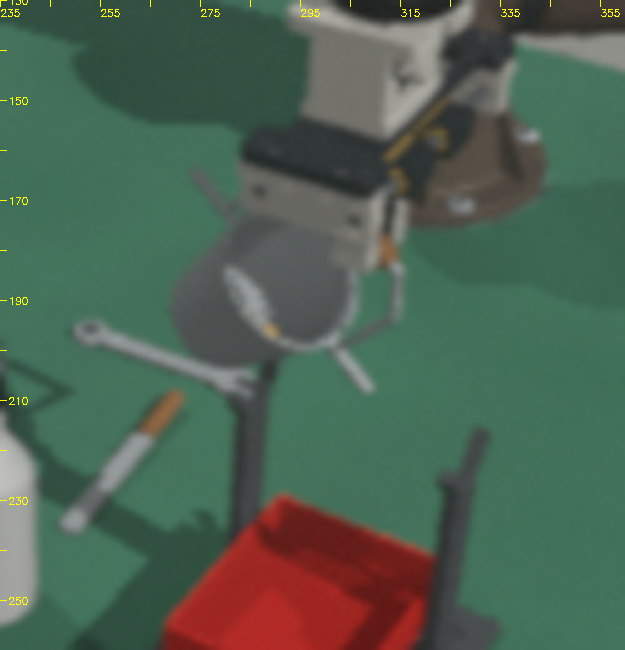

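View pics/w5.png

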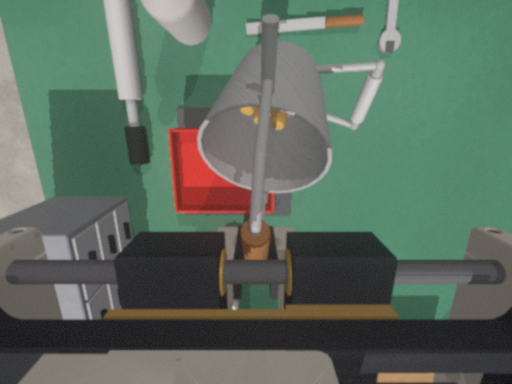

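The pail's underside (about 0.157) was below the 0.191 upright tops: it caught the right upright and got tilted, leaning on it now. I'll back off along −y so it unwinds, then approach higher.

```bash
python3 -m inch '1 .03 0 -.01 0 0 0;1 .06 0 -.02 0 0 0;1 .1 0 -.03 0 0 0;1 .14 0 -.04 0 0 0;1 .18 0 -.05 0 0 0;1 .22 0 -.06 0 0 0;1 .26 0 -.07 0 0 0;1 .3 0 -.08 0 0 0;1 .34 0 -.09 0 0 0;1 .38 0 -.1 0 0 0;1 .4 0 -.1 0 0 0;1 .4 0 -.1 0 0 0' 60
python3 - <<'E'
from h import *
for n in ('scene','wrist'): grab(n,n[0]+'6')
crop('s6',205,110,140,120,5,'s6c')
E
```

```text
t: 9.5
eef_pos: [0.5956, 0.088, 0.3257]
ee_rot: [-3.141, 0.0, -1.575]
force: [1.0, 0.8, -5.0]
width: 0.0145
```

View pics/s6c.png

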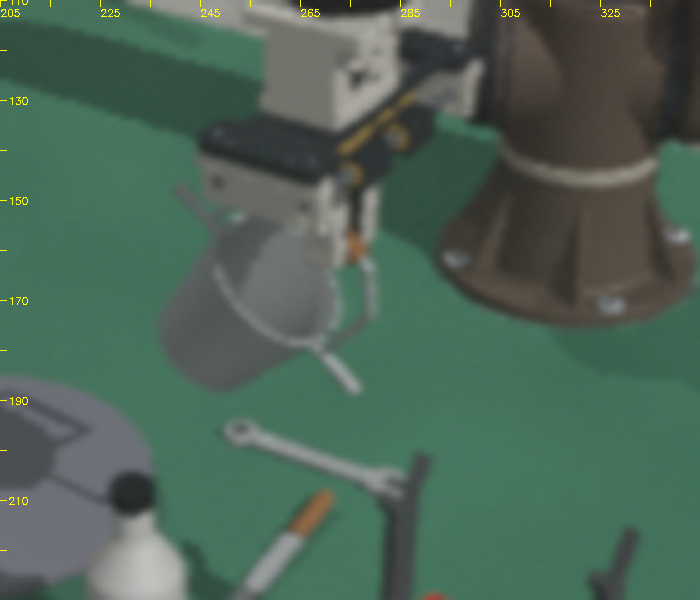

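View pics/w6.png

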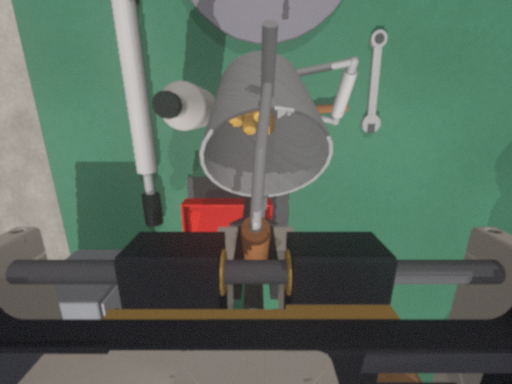

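Pail hangs free with tilt (held by pad friction), caps in view near (255,122) in the wrist image. Measure the tilt.

Run:
```python
from h import *
np.set_printoptions(precision=4,suppress=True)
w=load('w6');s=load('s6')
a,e=tri([(w,269,21),(s,240,147)]);print('-y end',a,e)
C=cloud(s)
print('scene depth pts pin+',[C[v,u] for u,v in [(274,185),(275,186),(272,183)]])
print('scene depth pin-',[C[v,u] for u,v in [(241,148),(243,150)]])
print('bail leg',[C[v,u] for u,v in [(278,168),(279,171)]])
grab('top','t6'); crop('t6',140,140,150,110,5,'t6c')
```

```text
-y end [ 0.5883 -0.0329  0.3344] [array([0.9, 2.4]), array([-0.3, -0.1])]
scene depth pts pin+ [array([0.5852, 0.0927, 0.2346]), array([0.5871, 0.0973, 0.2335]), array([0.5891, 0.0874, 0.2424])]
scene depth pin- [array([ 0.5899, -0.0269,  0.333 ]), array([ 0.592 , -0.018 ,  0.3295])]
bail leg [array([0.5972, 0.1102, 0.3086]), array([0.5926, 0.1116, 0.2962])]
```

View pics/t6c.png

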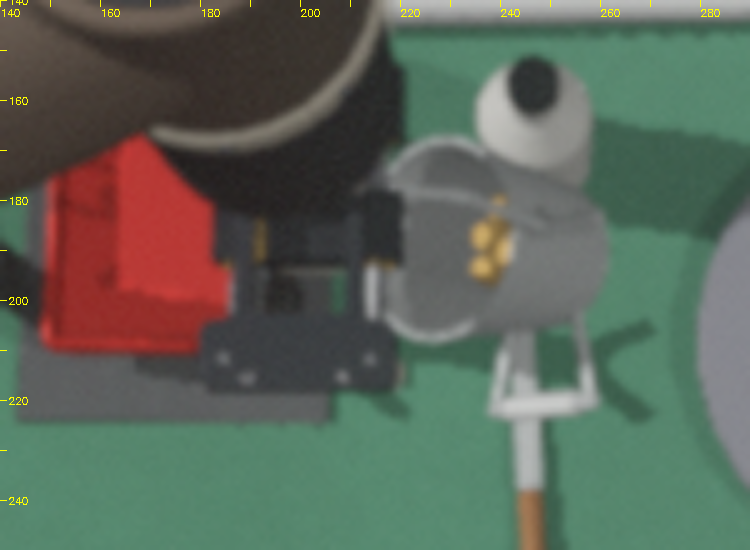

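Tilt ≈ 38° (pin line length 0.168 checks), all four caps in. I'll ease the grip force in steps so the pail swings down slowly about the pads.

```bash
for f in 45 35 28 22; do python3 -m inch '1 0 0 0 0 0 0; 1 0 0 0 0 0 0' $f | grep -E 'force|width'; done
python3 - <<'E'
from h import *
print(arm.get_state()['moment'])
grab('scene','s7'); crop('s7',205,110,140,120,5,'s7c')
E
```

```text
force: [-0.2, -0.4, -3.9]
width: 0.015
force: [-0.1, -0.1, -5.3]
width: 0.015
force: [-0.6, 0.9, -4.6]
width: 0.0148
force: [1.2, 0.3, -4.3]
width: 0.0152
[ 0.47650534  0.06252117 -0.00095777]
```

View pics/s7c.png

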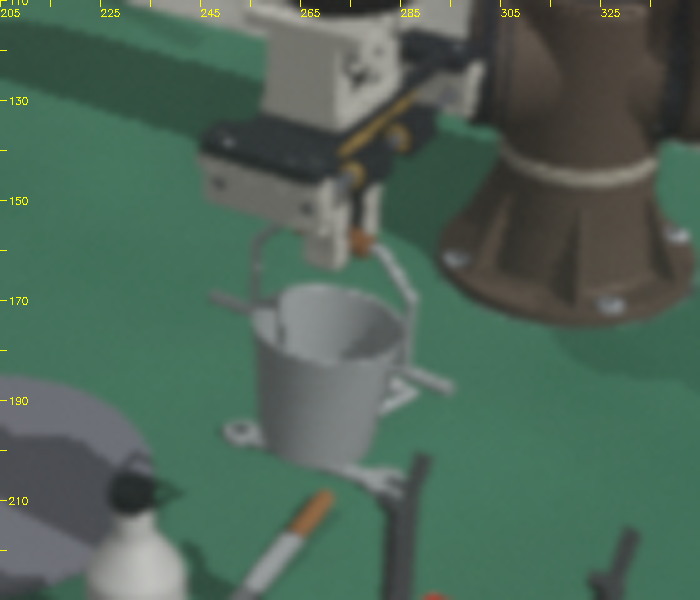

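```bash
for f in 18 15; do python3 -m inch '1 0 0 0 0 0 0; 1 0 0 0 0 0 0' $f | grep -E 'force|width'; done; python3 -m inch '1 0 0 0 0 0 0; 1 0 0 0 0 0 0; 1 0 0 0 0 0 0; 1 0 0 0 0 0 0' 50;python3 - <<'E'
from h import *
np.set_printoptions(precision=4,suppress=True)
s=grab('scene','s8'); w=grab('wrist','w8');crop('s8',205,110,140,120,5,'s8c')
crop('w8',170,0,170,250,3,'w8c')
E
```

```text
force: [0.5, 0.0, -4.7]
width: 0.0154
force: [0.2, -0.0, -5.1]
width: 0.0154
t: 11.3
eef_pos: [0.5955, 0.0889, 0.3255]
ee_rot: [3.142, -0.0, -1.574]
force: [0.2, 0.5, -3.7]
width: 0.0146
```

View pics/s8c.png

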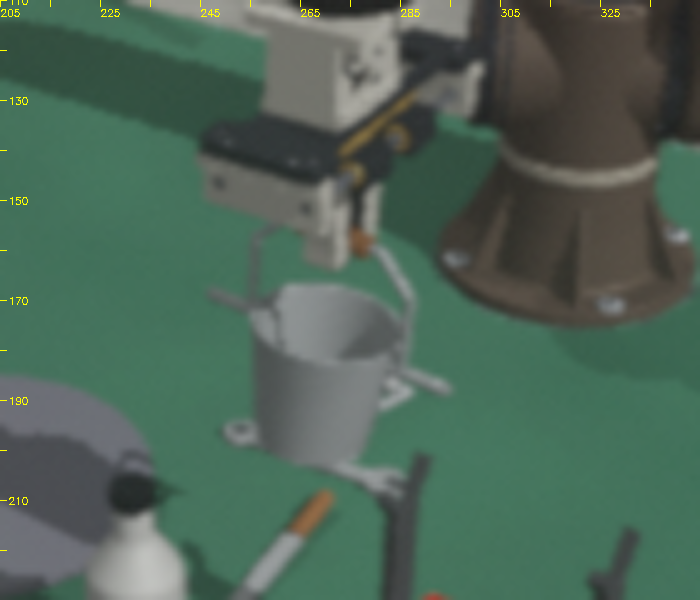

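View pics/w8c.png

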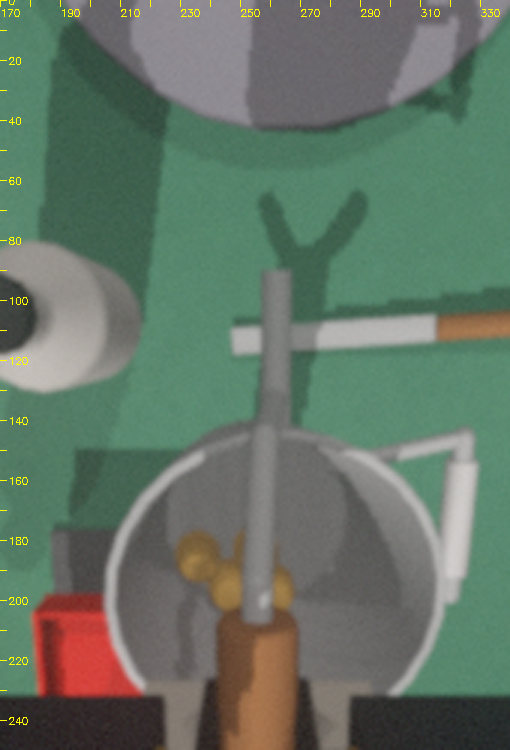

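Pail is close to level; the four caps are visible near (245,190). Measure the pins' line.

Run:
```python
from h import *
np.set_printoptions(precision=4,suppress=True)
s=load('s8');w=load('w8')
a,e=tri([(w,261.5,91),(s,247.5,169)]);print(a,e)
C=cloud(s)
print('pin-',[C[v,u] for u,v in [(249,170),(251,170)]]);print('pin+',[C[v,u] for u,v in [(293,186),(291,185),(294,187)]])
W=cloud(w)
print('wr pin-',[W[v,261] for v in (95,105,115,125,135)])
R=[W[y,x] for x,y in [(207,195),(314,195),(237,152),(290,148)]];print('rim',R)
```

```text
[ 0.5899 -0.0052  0.2637] [array([1.2, 2.2]), array([-0.6, -0. ])]
pin- [array([0.5941, 0.0053, 0.2655]), array([0.5928, 0.012 , 0.267 ])]
pin+ [array([0.5881, 0.1594, 0.2564]), array([ 0.2382, -0.013 ,  0.0014]), array([0.5932, 0.1653, 0.2578])]
wr pin- [array([ 0.5913, -0.0035,  0.2692]), array([0.5913, 0.0036, 0.2686]), array([0.5913, 0.011 , 0.2682]), array([0.5913, 0.0185, 0.2681]), array([0.5918, 0.0241, 0.2941])]
rim [array([0.6354, 0.0733, 0.2755]), array([0.5457, 0.0768, 0.2655]), array([0.61  , 0.0383, 0.2762]), array([0.5334, 0.0699, 0.0012])]
```

```bash
python3 -m inch '1 0 0 -.03 0 0 0;1 0 0 -.07 0 0 0;1 -.01 -.01 -.1 0 0 0; 1 -.03 -.016 -.11 0 0 0;1 -.07 -.016 -.11 0 0 0;1 -.12 -.016 -.11 0 0 0;1 -.18 -.016 -.11 0 0 0;1 -.24 -.016 -.11 0 0 0;1 -.3 -.016 -.11 0 0 0;1 -.35 -.016 -.11 0 0 0;1 -.4 -.016 -.11 0 0 0;1 -.42 -.016 -.11 0 0 0' 50;  python3 -m inch '1 -.008 0 0 0 0 0;1 -.01 0 0 0 0 0;1 -.01 0 0 0 0 0;1 -.01 0 0 0 0 0' 50
python3 - <<'E'
from h import *
for n in ('scene','top','wrist'): grab(n,n[0]+'9')
crop('s9',230,110,130,125,6,'s9c');crop('t9',110,130,120,110,5,'t9c');crop('w9',170,0,170,250,3,'w9c')
E
```

```text
t: 12.6
eef_pos: [0.6007, 0.2168, 0.3582]
ee_rot: [3.141, 0.0, -1.573]
force: [0.1, 0.1, -5.8]
width: 0.0145
t: 13.0
eef_pos: [0.6008, 0.2172, 0.3588]
ee_rot: [-3.141, -0.0, -1.575]
force: [0.2, 0.3, -4.7]
width: 0.0146
```

View pics/s9c.png

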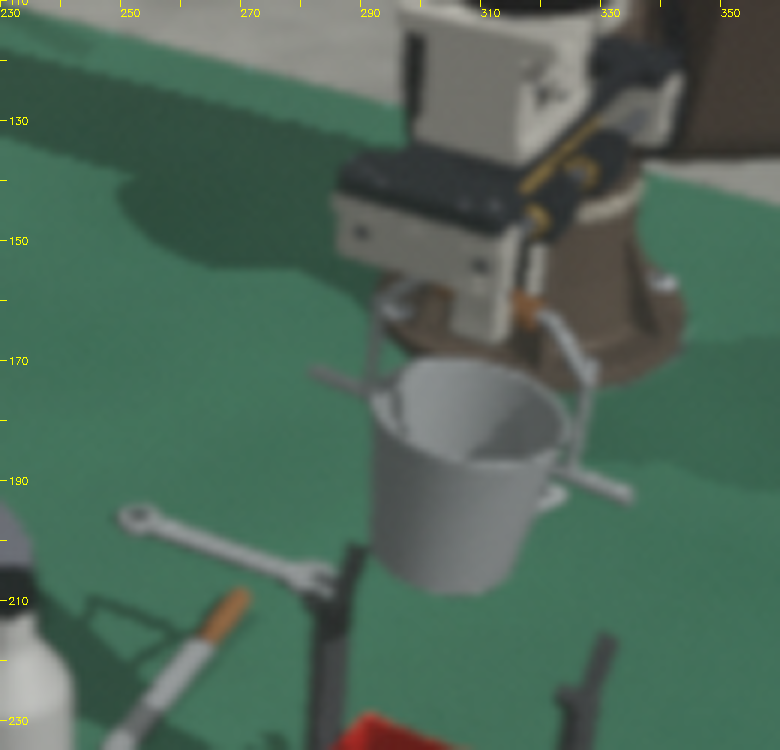

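View pics/t9c.png

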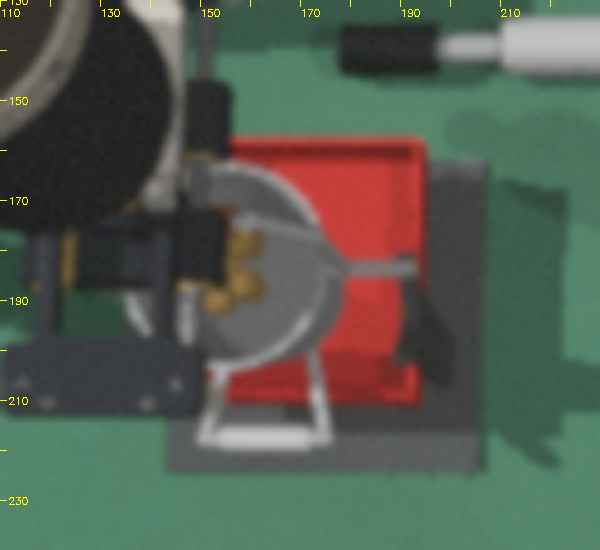

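View pics/w9c.png

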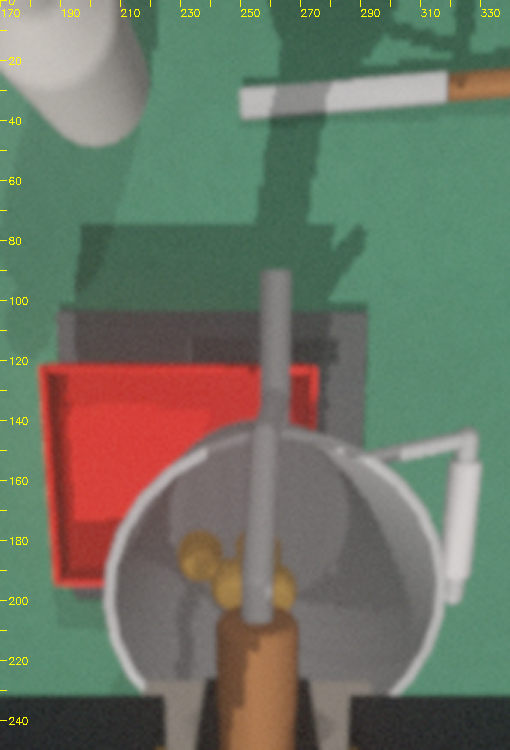

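Run:
```python
from h import *
np.set_printoptions(precision=4,suppress=True)
s=load('s9');w=load('w9');t=load('t9')
print('top+scene',tri([(t,191.5,183.3),(s,282.8,172)])); print('all',tri([(t,191.5,183.3),(w,261.5,90.5),(s,282.8,172)]))
W=cloud(w);S=cloud(s);T=cloud(t)
print('wr pin-',[W[v,261] for v in (95,105,115,125)])
print('wr pin line centre', [plane(w,261.5,v,.294) for v in (91,115)])
print('sc pin+',[S[v,u] for u,v in [(333,191),(331,191),(329,190)]])
print('top pin-',[T[183,u] for u in (185,188)])
# rays for + tip on plane z=.29 
for z in (.285,.29,.295): print(plane(s,335,192.5,z))
print('bar',plane(t,151,218,.23),plane(t,176,217,.23),[S[v,u] for u,v in [(320,193)]], T[217,163])
```

```text
top+scene (array([0.5947, 0.1237, 0.2977]), [array([-0.7,  0.3]), array([-0.6, -0. ])])
all (array([0.5952, 0.1229, 0.2979]), [array([-0.4,  0.1]), array([1.2, 2.1]), array([-0.9, -0.1])])
wr pin- [array([0.5966, 0.125 , 0.3033]), array([0.5966, 0.1321, 0.3022]), array([0.5965, 0.1394, 0.3016]), array([0.5965, 0.1469, 0.3014])]
wr pin line centre [array([0.596 , 0.1215, 0.294 ]), array([0.596 , 0.1395, 0.294 ])]
sc pin+ [array([0.5955, 0.2871, 0.2896]), array([0.5952, 0.2812, 0.2873]), array([0.5965, 0.2755, 0.2894])]
top pin- [array([0.5957, 0.1368, 0.3001]), array([0.5955, 0.1297, 0.301 ])]
[0.5929 0.2926 0.285 ]
[0.6    0.2949 0.29  ]
[0.6071 0.2971 0.295 ]
bar [0.5236 0.228  0.23  ] [0.526  0.1674 0.23  ] [array([0.5394, 0.229 , 0.228 ])] [0.5255 0.1982 0.2338]
```

Pin mid-point is at (0.596, 0.209, 0.2925), 3–4° roll; trim that and lower.

```bash
python3 -m inch '1 .003 0 .01 0 -.02 0;1 .007 0 .03 0 -.04 0;1 .008 0 .07 0 -.055 0;1 .008 0 .11 0 -.055 0;1 .008 0 .15 0 -.055 0;1 .008 0 .19 0 -.055 0;1 .008 0 .23 0 -.055 0;1 .008 0 .27 0 -.055 0;1 .008 0 .31 0 -.055 0;1 .008 0 .34 0 -.055 0;1 .008 0 .36 0 -.055 0;1 .008 0 .36 0 -.055 0' 50
python3 - <<'E'
from h import *
np.set_printoptions(precision=4,suppress=True)
for n in ('scene','top','wrist'): grab(n,n[0]+'10')
crop('s10',230,130,130,125,6,'s10c');crop('t10',110,140,120,90,6,'t10c')
W=cloud(load('w10')); print([W[v,261] for v in (95,105,115,125)])
E
```

```text
t: 14.35
eef_pos: [0.6004, 0.2153, 0.2495]
ee_rot: [3.14, 0.057, -1.574]
force: [-0.5, -0.6, -4.4]
width: 0.0148
[array([0.5969, 0.1266, 0.1899]), array([0.5968, 0.1338, 0.1888]), array([0.5968, 0.141 , 0.19  ]), array([0.5968, 0.1485, 0.1903])]
```

View pics/s10c.png

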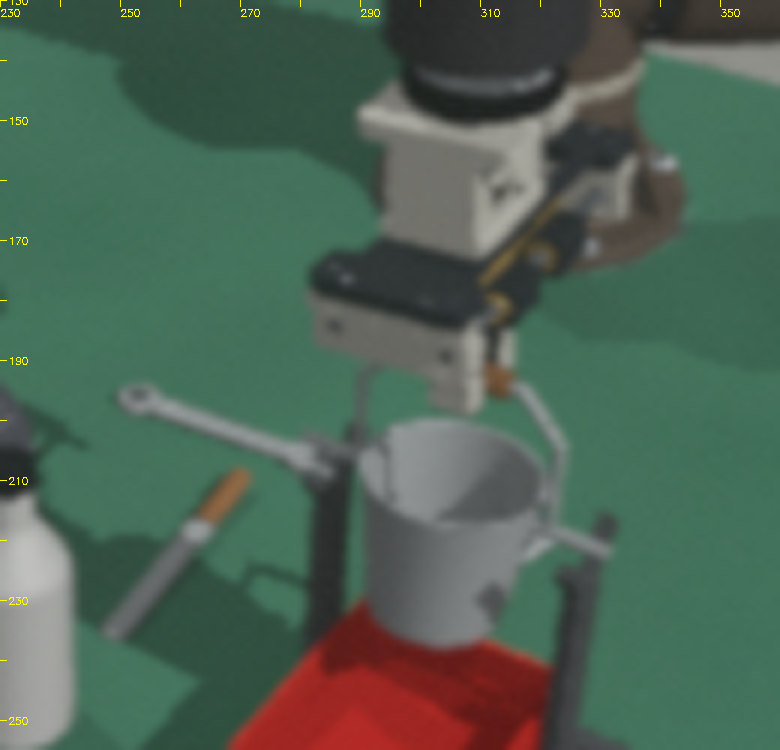

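View pics/t10c.png

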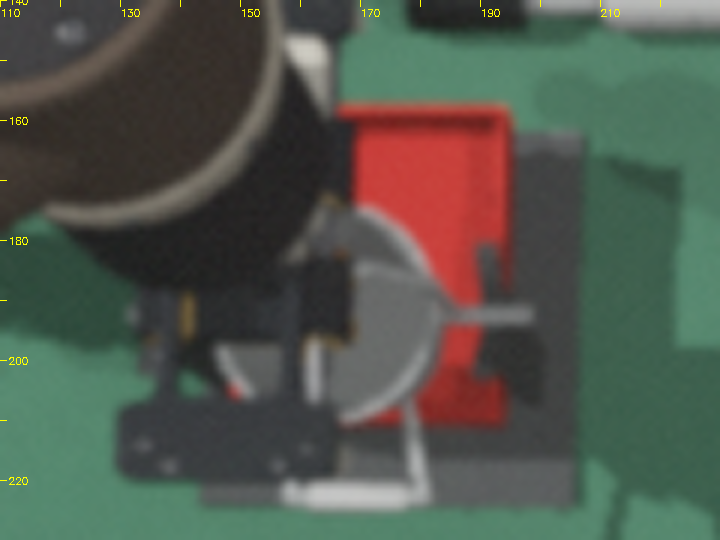

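View pics/w10.png

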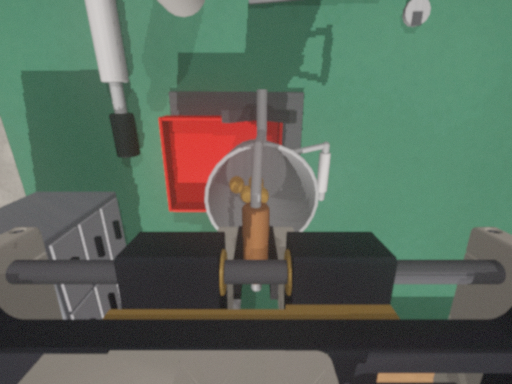

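Both pins sit over the V's centres (top view pin at row 192, notch 181–203). Lower the rest, watching force.

```bash
python3 -m inch '1 0 0 .015 0 0 0;1 0 0 .03 0 0 0;1 0 0 .04 0 0 0;1 0 0 .05 0 0 0;1 0 0 .05 0 0 0' 40; python3 -m inch '1 0 0 .007 0 0 0;1 0 0 .014 0 0 0;1 0 0 .014 0 0 0' 40
python3 - <<'E'
from h import *
np.set_printoptions(precision=4,suppress=True)
for n in ('scene','wrist'): grab(n,n[0]+'11')
crop('s11',230,130,130,125,6,'s11c')
W=cloud(load('w11')); print([W[v,261] for v in (95,105,115,125)])
E
```

```text
t: 15.0
eef_pos: [0.6007, 0.2163, 0.235]
ee_rot: [3.141, 0.057, -1.574]
force: [-0.5, 0.5, -4.3]
width: 0.0148
t: 15.3
eef_pos: [0.6014, 0.2162, 0.2324]
ee_rot: [-3.14, 0.058, -1.574]
force: [0.9, -2.5, 1.1]
width: 0.0147
[array([0.5972, 0.1273, 0.1699]), array([0.5972, 0.1345, 0.1708]), array([0.5972, 0.1419, 0.1695]), array([0.5972, 0.1495, 0.1695])]
```

View pics/s11c.png

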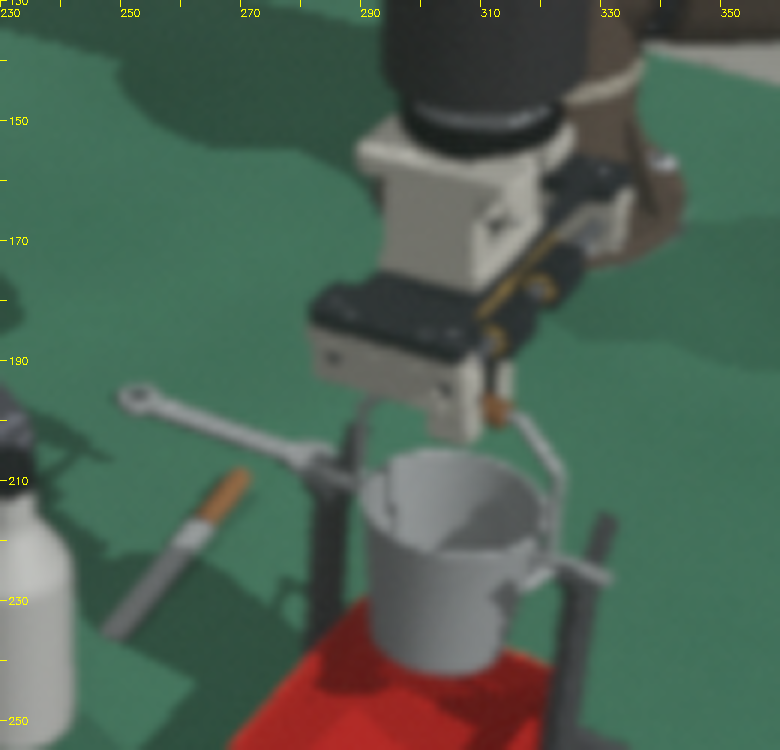

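Pin at z≈0.166, weight is off the gripper (seated). Relax the grip gradually, then open.

```bash
python3 -m inch '1 0 0 .003 0 0 0;1 0 0 .003 0 0 0' 15; python3 -m inch '1 0 0 0 0 0 0;1 0 0 0 0 0 0' 5;  python3 -m inch '.78 0 0 0 0 0 0;.74 0 0 0 0 0 0;.7 0 0 0 0 0 0;.7 0 0 0 0 0 0' 5
python3 - <<'E'
from h import *
for n in ('scene','wrist'): grab(n,n[0]+'12')
crop('s12',230,130,130,125,6,'s12c')
E
```

```text
t: 15.6
eef_pos: [0.6015, 0.2164, 0.232]
ee_rot: [-3.139, 0.058, -1.574]
force: [-0.4, -4.4, 5.7]
width: 0.0154
t: 15.8
eef_pos: [0.6016, 0.2165, 0.2319]
ee_rot: [-3.139, 0.058, -1.574]
force: [0.5, -3.5, 5.0]
width: 0.0158
t: 16.2
eef_pos: [0.6006, 0.2168, 0.2303]
ee_rot: [3.141, 0.058, -1.574]
force: [0.2, -0.1, -0.3]
width: 0.0258
```

View pics/s12c.png

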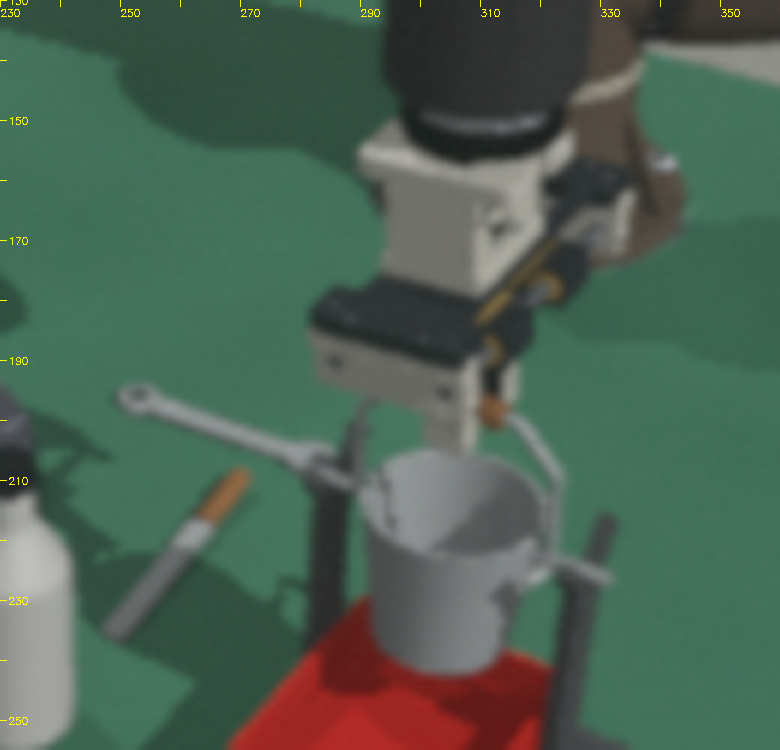

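View pics/w12.png

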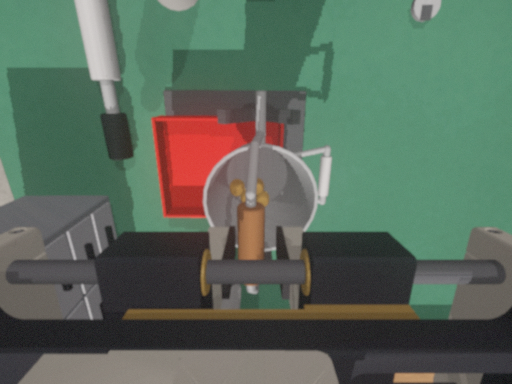

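Released: pail hangs in the notches with the caps in it. Withdraw upwards.

```bash
python3 -m inch '.6 0 0 -.02 0 0 0;.5 0 0 -.06 0 0 0;.5 0 0 -.12 0 0 0;.5 0 0 -.2 0 0 0;.6 0 0 -.27 0 0 0;.65 0 0 -.27 0 0 0' 30;  python3 - <<'E'
from h import *
plan([.44,.2097,.30],-90,40)
grab('scene','s13'); crop('s13',230,130,130,125,6,'s13c'); grab('top','t13'); crop('t13',110,140,120,90,6,'t13c')
E
```

```text
t: 16.9
eef_pos: [0.6023, 0.2121, 0.3164]
ee_rot: [-3.135, 0.06, -1.574]
force: [0.4, 0.1, 0.5]
width: 0.0339
TCP [0.44   0.2097 0.3   ] shares [0.013 0.541 0.051] [ 0.66   0.054 -0.023] mm 163 deg 39.8
```

View pics/s13c.png

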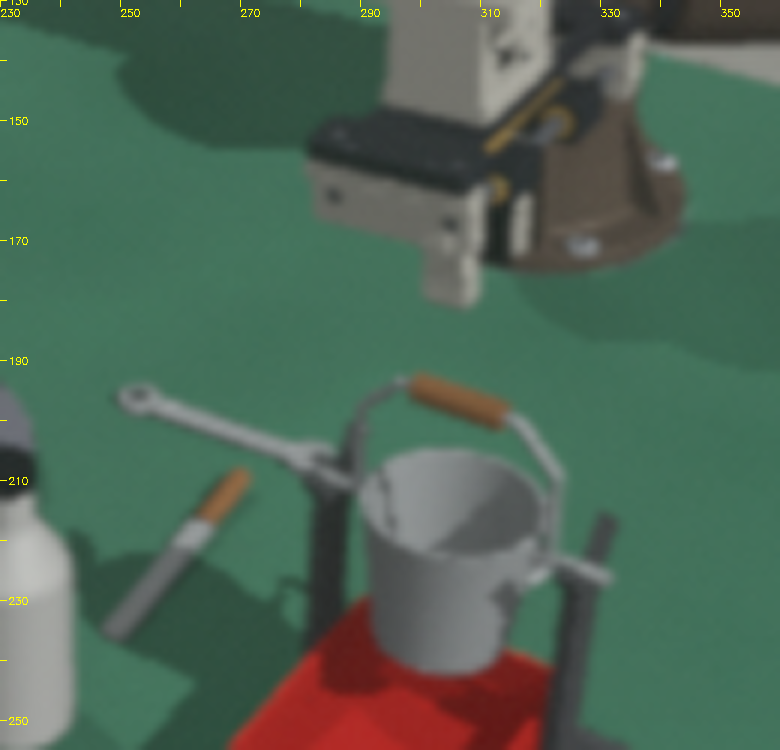

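View pics/t13c.png

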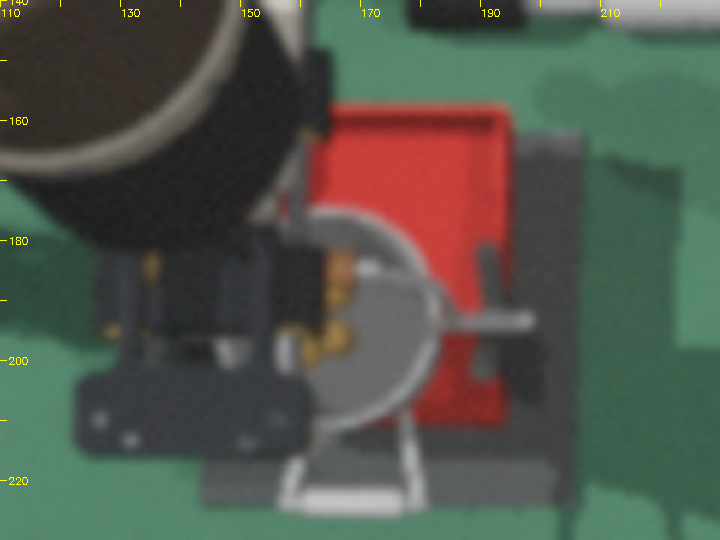

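Pail is upright in both notches; the bail is free. Bar sleeve at top pixel (168.3,223.7).

```bash
python3 -m inch '.65 0 .15 0 0 0 0;.65 .013 .3 .04 .1 .05 -.02;.65 .013 .44 .05 .25 .05 -.02;.65 .013 .54 .05 .4 .05 -.02;.65 .013 .54 .05 .55 .05 -.02;.65 .013 .54 .05 .66 .05 -.02;.65 .013 .54 .05 .66 .05 -.02;.65 .013 .54 .05 .66 .05 -.02' 30;  python3 - <<'E'
from h import *
np.set_printoptions(precision=4,suppress=True)
t=grab('top','t14'); w=grab('wrist','w14');s=grab('scene','s14')
for z in (.095,.1,.105,.11): print(plane(t,168.3,223.7,z))
T=cloud(t); print([T[v,u] for u,v in [(165,223),(168,224),(170,223)]])
crop('t14',110,140,120,90,6,'t14c');crop('s14',230,130,130,125,5,'s14c')
plan([.522-.055,.2097,.103+.068],-90,40,.012)
E
```

```text
t: 17.8
eef_pos: [0.4395, 0.2147, 0.3031]
ee_rot: [-2.444, 0.012, -1.568]
force: [0.8, -2.0, -1.6]
width: 0.0304
[0.5247 0.2113 0.095 ]
[0.5241 0.2103 0.1   ]
[0.5236 0.2094 0.105 ]
[0.523  0.2084 0.11  ]
[array([0.5255, 0.2183, 0.1053]), array([0.5229, 0.2105, 0.1035]), array([0.5253, 0.2045, 0.1068])]
TCP [0.4747 0.2097 0.1618] shares [-0.003  0.193  0.424] [ 0.01  -0.001 -0.002] mm 140 deg 0.6
```

View pics/t14c.png

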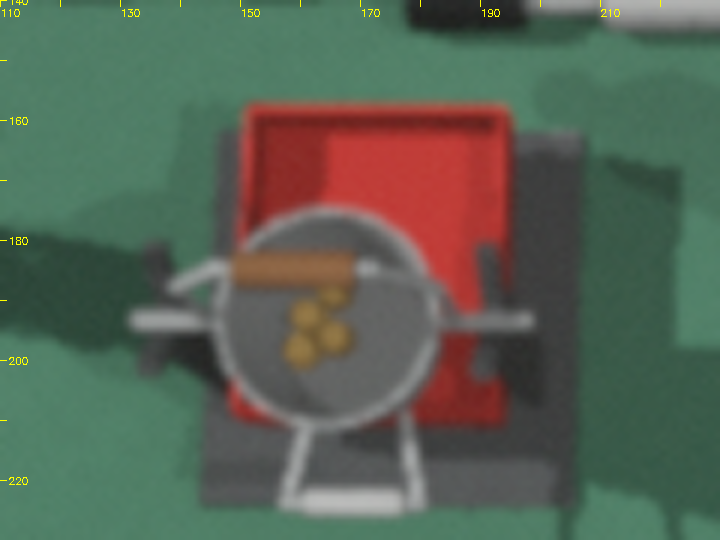

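View pics/w14.png

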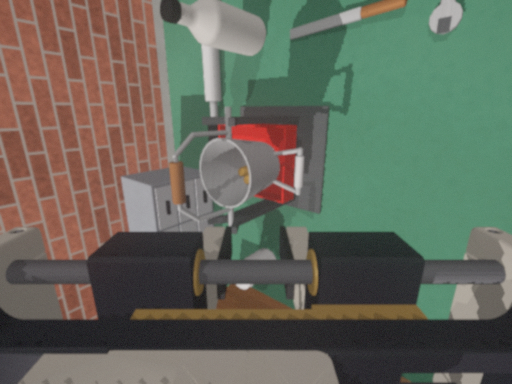

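View pics/s14c.png

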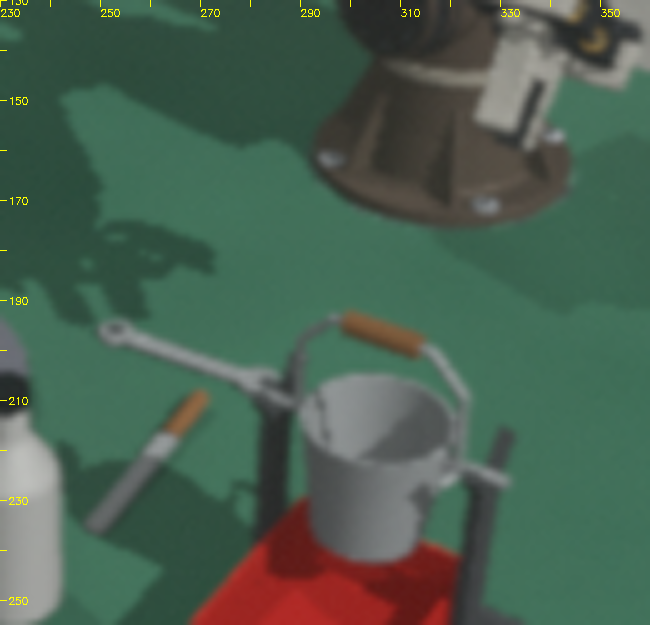

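Run:
```python
from h import *
plan([.5235-.061,.2095,.103+.059],-90,46,.012)
```

```text
TCP [0.4711 0.2095 0.1537] shares [-0.002  0.219  0.437] [ 0.11  -0.002 -0.001] mm 147 deg 6.6
```

```bash
python3 -m inch '.65 0 .05 .1 .05 0 0;.65 0 .12 .22 .11 0 0;.65 0 .18 .34 .11 0 0;.65 0 .21 .41 .11 0 0;.65 0 .219 .437 .11 0 0;.65 0 .219 .437 .11 0 0' 30;  python3 - <<'E'
from h import *
np.set_printoptions(precision=4,suppress=True)
w=grab('wrist','w15');s=grab('scene','s15');grab('top','t15')
crop('s15',230,130,130,125,6,'s15c')
plan([.5235,.2095,.103],-90,46,.012)
print(proj(w,[.5235,.2315,.103]),proj(w,[.5235,.1875,.103]))
E
```

```text
t: 18.55
eef_pos: [0.5092, 0.2708, 0.2595]
ee_rot: [-2.388, -0.025, -1.597]
force: [0.5, -0.1, -0.3]
width: 0.0306
TCP [0.5321 0.2095 0.0947] shares [0.187 0.32  0.462] [ 0.047 -0.035 -0.002] mm 178 deg 3.5
[346.6237 156.7369] [350.2914 113.5209]
```

View pics/w15.png

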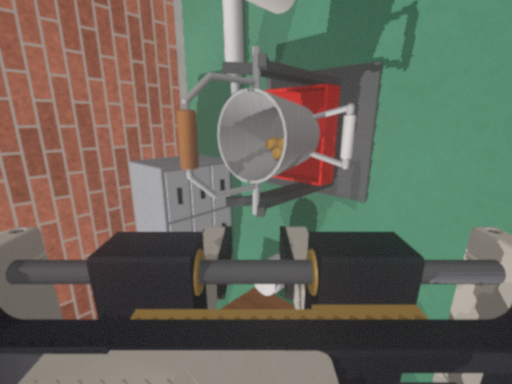

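View pics/s15c.png

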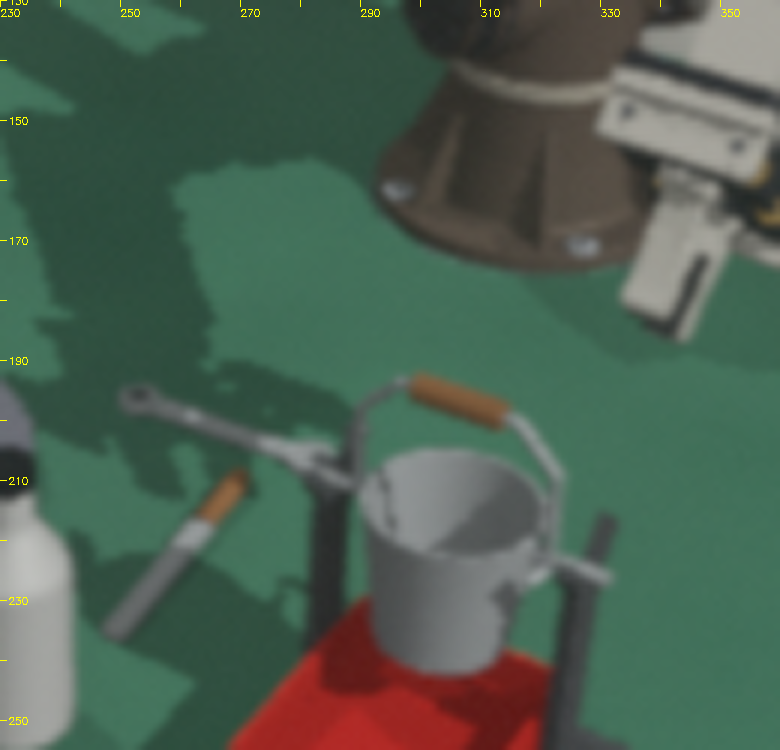

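The standoff was out of reach (arm diverted to (0.509,0.271,0.26)). Check which joint limits.

Run:
```python
from h import *
np.set_printoptions(precision=3,suppress=True)
for n in ('w1','w3','w9','w14','w15'):
    s=load(n)['state'];print(n,s['q'],s['eef_pos'],s['ee_rot'])
print(arm.get_state()['q'])
```

```text
w1 [-0.075  0.168 -0.124  0.    -1.279  0.475] [ 0.529 -0.232  0.28 ] [ 3.141  0.    -1.171]
w3 [-0.065  0.175 -0.152 -0.    -1.243  0.481] [ 0.531 -0.227  0.264] [-3.141  0.    -1.155]
w9 [ 0.652  0.249  0.151  0.    -1.473 -0.656] [0.601 0.217 0.359] [-3.141  0.    -1.575]
w14 [ 1.227 -0.321 -1.015  0.924 -0.849 -1.854] [0.439 0.211 0.299] [-2.45   0.005 -1.57 ]
w15 [ 0.97  -0.08  -1.017  1.329 -0.646 -2.108] [0.509 0.271 0.259] [-2.388 -0.025 -1.597]
[ 0.971 -0.081 -1.017  1.326 -0.648 -2.107]
```

Joint 3 at its limit (−1.02). I'll fit a simple kinematic model from recorded states to choose a reachable lean/standoff.

```bash
cat > kin.py <<'E'
import glob
from h import *
from scipy.optimize import least_squares
S=[]
for f in sorted(glob.glob('pics/*.pkl')):
    s=pickle.load(open(f,'rb'))['state']; S.append(s)
S.append(arm.get_state())
def fk(P,q,s4,s6):
    a,h,l2,e,l3,L,d1,d2,ox=P
    Z=Rn.from_euler('z',q[0]); p=q[1]-q[2]
    W=np.array([a,d1,h])+l2*np.array([np.sin(q[1]),0,np.cos(q[1])])+l3*np.array([np.cos(p),0,-np.sin(p)])+e*np.array([np.sin(p),0,np.cos(p)])
    R4=Rn.from_euler('y',p)*Rn.from_euler('x',s4*q[3])
    W=W+R4.apply([0,d2,0])
    R5=R4*Rn.from_euler('y',-q[4]); R6=R5*Rn.from_euler('x',s6*q[5])
    T=W+R6.apply([L,0,0])+R5.apply([0,0,ox])
    return Z.apply(T),Z*R6
# tool z = R6 x axis
def res(P,s4,s6):
    r=[]
    for s in S:
        p,_=fk(P,s['q'],s4,s6); r+=list((p-s['eef_pos'])*1000)
    return np.array(r+list(.02*(np.array(P)-P0)*1000))
P0=np.array([.05,.3,.35,.05,.35,.25,-.19,0,0])
def fit(s4,s6): return least_squares(res,P0,args=(s4,s6))
if __name__=='__main__':
    np.set_printoptions(precision=4,suppress=True)
    for s4 in (1,-1):
        o=fit(s4,1); print(s4,o.x,'max mm',np.abs(o.fun[:-9]).max(),np.sqrt(np.mean(o.fun[:-9]**2)))
        for s in S[-3:]:
            print('toolz',Rn.from_euler('xyz',s['ee_rot']).apply([0,0,1]),fk(o.x,s['q'],s4,1)[1].apply([1,0,0]))
        for s6 in (1,-1):
            print([ (fk(o.x,s['q'],s4,s6)[1].inv()*Rn.from_euler('xyz',s['ee_rot'])).as_rotvec() for s in (S[0],S[-1],S[5])])
E
python3 kin.py
```

```text
1 [ 0.4688 -0.459   0.5195 -0.0116  0.4016 -0.362  -0.4306  0.2404 -0.3782] max mm 42.8072369849366 13.955238389706748
toolz [ 0.0002  0.0001 -1.    ] [ 0.0001  0.0002 -1.    ]
toolz [-0.0006  0.0014 -1.    ] [-0.001   0.0011 -1.    ]
toolz [ 0.6838 -0.0368 -0.7287] [-0.2828  0.6237 -0.7287]
[array([-0.3022,  1.4889, -0.1985]), array([ 0.8681,  2.3199, -0.7016]), array([ 0.8592,  2.318 , -0.704 ])]
[array([-1.259 ,  1.2066, -1.102 ]), array([-1.1758, -1.9316, -1.7673]), array([-1.1803, -1.9449, -1.7651])]
-1 [ 0.0005  0.1989  0.6012 -0.0001  0.4633  0.3777 -0.0002 -0.1916 -0.0001] max mm 0.11148151938919493 0.03319839715604128
toolz [ 0.0002  0.0001 -1.    ] [ 0.0002  0.0001 -1.    ]
toolz [-0.0006  0.0014 -1.    ] [-0.0006  0.0014 -1.    ]
toolz [ 0.6838 -0.0368 -0.7287] [ 0.6838 -0.0368 -0.7287]
[array([-0.2791,  1.5527, -0.2791]), array([1.9423, 0.4944, 1.9423]), array([1.9457, 0.4895, 1.9457])]
[array([-1.2092,  1.2092, -1.2092]), array([-1.2092,  1.2092, -1.2092]), array([-1.2092,  1.2092, -1.2092])]
```

Model fits to 0.1 mm. Now search reachable approaches.

```bash
cat > ik.py <<'E'
from kin import *
P=fit(-1,-1).x; C=Rn.from_rotvec([-1.2092,1.2092,-1.2092])
lo=np.array([-3.07,-1.43,-1.02,-3.03,-3.05,-3.03])+.03; hi=np.array([3.07,2.12,1.25,1.67,0,3.03])-.03
def ik(pos,R,q0=None,n=25,rng=np.random.default_rng(0)):
    def f(q):
        p,R6=fk(P,q,-1,-1); return np.r_[(p-pos)*10,((R6*C).inv()*R).as_rotvec()]
    best=[]
    starts=[q0] if q0 is not None else [rng.uniform(lo,hi) for _ in range(n)]
    for st in starts:
        o=least_squares(f,np.clip(st,lo+1e-3,hi-1e-3),bounds=(lo,hi),max_nfev=100)
        if np.abs(o.fun).max()<.005 and not any(np.abs(o.x-b).max()<.05 for b in best): best.append(o.x)
    return best
E
python3 - <<'E'
from ik import *
np.set_printoptions(precision=2,suppress=True)
bar=np.array([.5235,.2095,.103])
for yaw in (-90,90):
  for lean in (30,40,46,52):
    R=Rt(yaw,lean)
    for so in (0,.05,.085):
        pos=bar+R.apply([0,0,.012-so])
        print(yaw,lean,so,[str(x) for x in ik(pos,R,n=12)])
E
```

```text
-90 30 0 []
-90 30 0.05 []
-90 30 0.085 []
-90 40 0 []
-90 40 0.05 []
-90 40 0.085 []
-90 46 0 []
-90 46 0.05 []
-90 46 0.085 []
-90 52 0 []
-90 52 0.05 []
-90 52 0.085 []
90 30 0 []
90 30 0.05 []
90 30 0.085 []
90 40 0 []
90 40 0.05 []
90 40 0.085 []
90 46 0 []
90 46 0.05 []
90 46 0.085 []
90 52 0 []
90 52 0.05 []
90 52 0.085 []
```

Run:
```python
from ik import *
np.set_printoptions(precision=3,suppress=True)
for s in (S[0],S[-1]):
    R=Rn.from_euler('xyz',s['ee_rot']); p,R6=fk(P,s['q'],-1,-1); print(p-s['eef_pos'],((R6*C).inv()*R).as_rotvec(), ik(s['eef_pos'],R,n=12), ik(s['eef_pos'],R,q0=s['q']),s['q'])
bar=np.array([.5235,.2095,.103]); q0=S[-1]['q']
for lean in (0,10,20,30,40):
    R=Rt(-90,lean); pos=bar+R.apply([0,0,.012])
    def f(q):
        p,R6=fk(P,q,-1,-1); return np.r_[(p-pos)*10,((R6*C).inv()*R).as_rotvec()]
    for tr in range(4):
        o=least_squares(f,np.clip(q0+np.random.default_rng(tr).normal(0,.6,6)*(tr>0),lo+.01,hi-.01),bounds=(lo,hi)); print(lean,o.cost,o.x,o.fun)
```

```text
[-0. -0.  0.] [ 0. -0.  0.] [array([ 0.62 ,  0.275, -0.036, -0.05 , -1.228, -0.608])] [array([ 0.62 ,  0.275, -0.036, -0.05 , -1.228, -0.608])] [ 0.62   0.275 -0.036 -0.05  -1.228 -0.608]
[ 0. -0.  0.] [ 0. -0.  0.] [] [] [ 0.971 -0.081 -1.017  1.326 -0.648 -2.107]
0 1.5128485962030015e-24 [ 0.728  0.304 -0.411 -0.    -0.856 -0.728] [-0.  0.  0. -0.  0.  0.]
0 1.3653715752489525e-23 [ 0.728  0.304 -0.411 -0.    -0.856 -0.728] [-0.  0.  0. -0.  0.  0.]
0 1.814973961158599e-23 [ 0.728  0.304 -0.411 -0.    -0.856 -0.728] [-0.  0.  0. -0.  0.  0.]
0 8.703687611416031e-26 [ 0.728  0.304 -0.411 -0.    -0.856 -0.728] [-0.  0.  0. -0.  0.  0.]
10 2.8617669193977024e-20 [ 0.807  0.224 -0.631  0.222 -0.606 -0.982] [-0. -0. -0. -0. -0. -0.]
10 1.1979350378669396e-22 [ 0.807  0.224 -0.631  0.222 -0.606 -0.982] [-0.  0. -0. -0. -0.  0.]
10 1.862724103955107e-24 [ 0.807  0.224 -0.631  0.222 -0.606 -0.982] [-0.  0. -0. -0.  0.  0.]
10 1.2276713021955132e-27 [ 0.807  0.224 -0.631  0.222 -0.606 -0.982] [-0. -0. -0. -0. -0. -0.]
20 2.698160444538464e-29 [ 0.772  0.153 -0.941  0.843 -0.325 -1.557] [-0.
[... 500 characters left out ...]
.01   0.019  0.128 -0.045  0.   ]
30 0.009500571936281978 [ 0.732  0.152 -0.99   1.094 -0.334 -1.774] [ 0.014  0.01   0.019  0.128 -0.045  0.   ]
30 0.00950057193794214 [ 0.732  0.152 -0.99   1.094 -0.334 -1.774] [ 0.014  0.01   0.019  0.128 -0.045 -0.   ]
40 0.04261710572253244 [ 0.768  0.172 -0.99   1.183 -0.429 -1.913] [ 0.033  0.028  0.039  0.256 -0.129  0.   ]
40 0.04261710572429706 [ 0.768  0.172 -0.99   1.183 -0.429 -1.913] [ 0.033  0.028  0.039  0.256 -0.129  0.   ]
40 0.04261710571569555 [ 0.768  0.172 -0.99   1.183 -0.429 -1.913] [ 0.033  0.028  0.039  0.256 -0.129  0.   ]
40 0.04261710575608674 [ 0.768  0.172 -0.99   1.183 -0.429 -1.913] [ 0.033  0.028  0.039  0.256 -0.129 -0.   ]
```

Run:
```python
from ik import *
np.set_printoptions(precision=2,suppress=True)
bar=np.array([.5235,.2095,.103]); q0=S[-1]['q']
starts=[q0,np.array([.7,.3,-.4,0,-.85,-.7]),np.array([.3,.2,-.8,-1,-.6,.5]),np.array([.3,.2,-.8,-2,-.6,2]),np.array([.7,.3,-.4,0,-.85,2.4]),np.array([0,.3,-.9,-2,-1.,2]),np.array([0,.3,-.6,-1,-1.,0])]
for lean in (30,40,50):
  for tilt in (-60,-45,-30,-15,0,15,30,45,60):
    for yaw in (-90,90):
      R=Rt(yaw,lean)*Rn.from_euler('y',tilt,degrees=True); out=[]
      for so in (0,.06):
        pos=bar+R.apply([0,0,.012-so]); r=[]
        for st in starts: r+=[x for x in ik(pos,R,q0=st) if not any(np.abs(x-b).max()<.05 for b in r)]
        out.append(r)
      if out[0]: print(yaw,lean,tilt,'bar',[str(x) for x in out[0]],'so',[str(x) for x in out[1]], 'toolz',R.apply([0,0,1]))
```

```text
-90 30 -60 bar ['[-0.15  0.48 -0.37 -1.35 -1.16  1.36]'] so ['[-0.24  0.43 -0.37 -1.27 -1.23  1.32]'] toolz [ 0.25  0.87 -0.43]
90 30 -60 bar ['[ 1.11  0.71 -0.51  0.67 -1.39  1.22]'] so ['[ 1.17  0.71 -0.4   0.61 -1.49  1.27]'] toolz [ 0.25 -0.87 -0.43]
-90 30 -45 bar ['[ 0.01  0.29 -0.44 -1.28 -0.82  1.14]'] so ['[-0.05  0.2  -0.46 -1.19 -0.9   1.07]'] toolz [ 0.35  0.71 -0.61]
90 30 -45 bar ['[ 1.1   0.54 -0.67  0.77 -1.15  1.2 ]'] so ['[ 1.18  0.52 -0.58  0.68 -1.26  1.26]'] toolz [ 0.35 -0.71 -0.61]
-90 30 -30 bar ['[ 0.37  0.15 -0.53 -0.97 -0.38  0.6 ]'] so ['[ 0.39  0.02 -0.59 -0.81 -0.42  0.42]'] toolz [ 0.43  0.5  -0.75]
90 30 -30 bar ['[ 1.03  0.37 -0.85  0.95 -0.89  1.15]'] so ['[ 1.15  0.32 -0.77  0.79 -1.    1.24]'] toolz [ 0.43 -0.5  -0.75]
-90 30 30 bar ['[ 1.03  0.37 -0.85  0.95 -0.89 -1.99]'] so ['[ 1.15  0.32 -0.77  0.79 -1.   -1.91]'] toolz [ 0.43 -0.5  -0.75]
90 30 30 bar ['[ 0.37  0.15 -0.53 -0.97 -0.38 -2.54]'] so ['[ 0.39  0.02 -0.59 -0.81 -0.42 -2.73]'] toolz [ 0.43  0.5  -0.75]
-90 30 45 bar ['[ 1.1   0.54 -0.67  0.77 -1.15 -1.94]'] so ['[ 1.18  0.52 -0.58  0
[... 2693 characters left out ...]
.03  0.16 -0.78 -2.26 -0.37 -0.83]'] so [] toolz [ 0.74  0.26 -0.62]
90 50 30 bar ['[-0.08  0.23 -0.67 -1.82 -0.6  -1.21]'] so ['[-0.06  0.06 -0.7  -1.64 -0.57 -1.45]'] toolz [ 0.66  0.5  -0.56]
-90 50 45 bar ['[ 1.14  0.58 -0.84  1.02 -1.17 -2.46]'] so ['[ 1.26  0.56 -0.76  0.88 -1.25 -2.39]'] toolz [ 0.54 -0.71 -0.45]
90 50 45 bar ['[-0.2   0.37 -0.59 -1.65 -0.93 -1.23]'] so ['[-0.28  0.28 -0.61 -1.53 -0.98 -1.32]'] toolz [ 0.54  0.71 -0.45]
-90 50 60 bar ['[ 1.15  0.74 -0.62  0.8  -1.39 -2.35]'] so ['[ 1.23  0.74 -0.52  0.71 -1.47 -2.3 ]'] toolz [ 0.38 -0.87 -0.32]
90 50 60 bar ['[-0.25  0.54 -0.46 -1.53 -1.21 -1.23]'] so ['[-0.35  0.49 -0.47 -1.43 -1.27 -1.27]'] toolz [ 0.38  0.87 -0.32]
```

```bash
cat > col.py <<'E'
from ik import *
pin=np.array([.596,.2095,.165])
def pailpts(th,bl=.25):
    A=[];lab=[]
    def add(p,l): A.append(p);lab.append(l)
    for h in np.linspace(0,.085,12):
        r=.036+.012*h/.085
        for t in np.linspace(0,2*np.pi,48,endpoint=False): add([r*np.cos(t),r*np.sin(t),h-.072],'wall')
    for y in np.linspace(-.086,.086,35):
        if abs(y)>.05:
            for dz in (-.004,.004): add([0,y,dz],'pin')
    for sy in (-1,1):
        L=[np.array([0,.054*sy,0]),np.array([0,.054*sy,.055]),np.array([0,.028*sy,.08]),np.array([0,0,.08])]
        for a,b in zip(L[:-1],L[1:]):
            for k in np.linspace(0,1,8):
                c=a+k*(b-a); w=.003 if b is not L[-1] else .008
                for dx in (-w,w):
                    for dz in (-w,w): 
                        add(Rn.from_euler('y',bl).apply(c+[dx,0,dz]),'bail')
        for k in np.linspace(0,1,8): add([-.036-.038*k,.028*sy,-.062],'lug')
    P_=Rn.from_euler('y',th).apply(np.array(A))+pin
    U=[]
    for sy in (-1,1):
        for y in (.066,.076):
            for x in np.linspace(-.03,.03,9):
                zt=.165+max(0,min(.026,(abs(x)-.005)*1.3))
                for z in np.linspace(.006,zt,20): U.append([pin[0]+x,pin[1]+sy*y,z])
    for x in np.linspace(-.065,.125,12):
        for y in np.linspace(-.092,.092,12): U.append([pin[0]+x,pin[1]+y,.006])
    for x in np.linspace(-.03,.12,12):
        for y in (-.062,.062): U.append([pin[0]+x,pin[1]+y,.074])
    for y in np.linspace(-.06,.06,8): U.append([pin[0]-.03,pin[1]+y,.074])
    return np.vstack([P_,U]),lab+['stand']*len(U)
def boxd(Q,lo_,hi_):
    d=np.maximum(np.maximum(lo_-Q,Q-hi_),0); o=np.linalg.norm(d,axis=1)
    ins=np.all((Q>lo_)&(Q<hi_),axis=1); o[ins]=-np.min(np.minimum(Q-lo_,hi_-Q)[ins],axis=1); return o
def clear(pos,R,w,th=0,bl=.25):
    A,lab=pailpts(th,bl); Q=R.inv().apply(A-pos); out={}
    for n,l,h in (('f+',[-.011,w/2,-.066],[.011,w/2+.021,0]),('f-',[-.011,-w/2-.021,-.066],[.011,-w/2,0]),('body',[-.039,-.097,-.3],[.039,.097,-.066]),('cam',[.03,-.05,-.24],[.12,.05,-.135])):
        d=boxd(Q,np.array(l),np.array(h)); i=d.argmin(); out[n]=(round(float(d[i])*1000,1),lab[i])
    return out
def barpt(th): return pin+Rn.from_euler('y',th).apply([-.074,0,-.062])
def Rl(lean,tilt,yaw=-90): return Rt(yaw,lean)*Rn.from_euler('y',tilt,degrees=True)
E
python3 - <<'E'
from col import *
for lean in (30,36,42,48):
  for tilt in (-25,-35):
    for back in (.012,.016):
        R=Rl(lean,tilt);b=barpt(0)
        print(lean,tilt,back,[(so,clear(b+R.apply([0,0,back-so]),R,.030)) for so in (0,)])
R=Rl(42,-30);b=barpt(0)
for so in (0,.02,.04,.06,.08): print(so,clear(b+R.apply([0,0,.014-so]),R,.030))
E
```

```text
30 -25 0.012 [(0, {'f+': (20.8, 'lug'), 'f-': (-0.8, 'wall'), 'body': (-2.1, 'stand'), 'cam': (52.7, 'stand')})]
30 -25 0.016 [(0, {'f+': (20.8, 'lug'), 'f-': (-2.3, 'wall'), 'body': (-5.1, 'wall'), 'cam': (49.6, 'stand')})]
30 -35 0.012 [(0, {'f+': (19.2, 'lug'), 'f-': (-1.2, 'wall'), 'body': (-14.9, 'stand'), 'cam': (47.5, 'stand')})]
30 -35 0.016 [(0, {'f+': (19.2, 'lug'), 'f-': (-2.3, 'wall'), 'body': (-14.9, 'stand'), 'cam': (44.6, 'stand')})]
36 -25 0.012 [(0, {'f+': (20.8, 'lug'), 'f-': (-0.2, 'wall'), 'body': (1.7, 'stand'), 'cam': (62.2, 'stand')})]
36 -25 0.016 [(0, {'f+': (20.8, 'lug'), 'f-': (-0.9, 'wall'), 'body': (1.7, 'stand'), 'cam': (59.1, 'stand')})]
36 -35 0.012 [(0, {'f+': (19.2, 'lug'), 'f-': (-0.2, 'wall'), 'body': (-9.7, 'stand'), 'cam': (56.4, 'stand')})]
36 -35 0.016 [(0, {'f+': (19.2, 'lug'), 'f-': (-1.5, 'wall'), 'body': (-9.7, 'stand'), 'cam': (53.5, 'stand')})]
42 -25 0.012 [(0, {'f+': (20.8, 'lug'), 'f-': (-0.6, 'wall'), 'body': (5.6, 'stand'), 'cam': (71.6, 'stand')})]
42 -25 0.016 [(0, {'f+': (20.8, 'lug'), 'f-': (-1.4, 'wall'), 'body': (5.6, 'stand'),
[... 486 characters left out ...]
012 [(0, {'f+': (19.2, 'lug'), 'f-': (1.9, 'wall'), 'body': (0.0, 'stand'), 'cam': (73.3, 'stand')})]
48 -35 0.016 [(0, {'f+': (19.2, 'lug'), 'f-': (-1.3, 'wall'), 'body': (0.0, 'stand'), 'cam': (70.2, 'stand')})]
0 {'f+': (20.0, 'lug'), 'f-': (-1.4, 'wall'), 'body': (0.2, 'stand'), 'cam': (66.5, 'stand')}
0.02 {'f+': (20.0, 'lug'), 'f-': (8.6, 'wall'), 'body': (7.9, 'stand'), 'cam': (83.0, 'stand')}
0.04 {'f+': (23.3, 'lug'), 'f-': (20.1, 'wall'), 'body': (24.5, 'stand'), 'cam': (100.8, 'stand')}
0.06 {'f+': (37.7, 'lug'), 'f-': (32.2, 'wall'), 'body': (43.8, 'stand'), 'cam': (119.3, 'stand')}
0.08 {'f+': (55.7, 'lug'), 'f-': (44.3, 'wall'), 'body': (63.5, 'stand'), 'cam': (138.3, 'stand')}
```

Run:
```python
from col import *
np.set_printoptions(precision=2,suppress=True)
b=barpt(0)
st0=[np.array([.1,.2,-.6,-1.6,-.5,1.6]),np.array([.2,.1,-.6,-1.2,-.4,1.])]
for lean in (40,45,50,55,60):
  for tilt in (-15,-20,-25):
    R=Rl(lean,tilt); r=[]
    for so in (0,.03,.06):
        x=sum([ik(b+R.apply([0,0,.011-so]),R,q0=s) for s in st0],[]); r.append(str(x[0]) if x else None)
    print(lean,tilt,r,[(so,{k:v[0] for k,v in clear(b+R.apply([0,0,.011-so]),R,.024).items()}) for so in (0,.03)])
```

```text
40 -15 [None, None, None] [(0, {'f+': 20.0, 'f-': 2.2, 'body': 13.2, 'cam': 77.8}), (0.03, {'f+': 23.2, 'f-': 18.1, 'body': 33.5, 'cam': 104.6})]
40 -20 [None, None, None] [(0, {'f+': 19.5, 'f-': 2.1, 'body': 9.6, 'cam': 73.3}), (0.03, {'f+': 21.6, 'f-': 17.9, 'body': 27.4, 'cam': 99.7})]
40 -25 ['[ 0.4   0.12 -0.6  -1.19 -0.17  0.87]', '[ 0.56  0.04 -0.69 -0.91 -0.06  0.49]', None] [(0, {'f+': 18.7, 'f-': 2.1, 'body': 4.3, 'cam': 69.3}), (0.03, {'f+': 20.1, 'f-': 17.6, 'body': 21.9, 'cam': 95.3})]
45 -15 [None, None, None] [(0, {'f+': 20.0, 'f-': 2.8, 'body': 18.5, 'cam': 86.0}), (0.03, {'f+': 23.2, 'f-': 21.0, 'body': 41.4, 'cam': 112.9})]
45 -20 ['[ 0.35  0.11 -0.61 -1.48 -0.09  1.23]', None, None] [(0, {'f+': 19.5, 'f-': 2.1, 'body': 12.8, 'cam': 81.3}), (0.03, {'f+': 21.6, 'f-': 20.6, 'body': 35.4, 'cam': 107.9})]
45 -25 ['[ 0.17  0.14 -0.61 -1.61 -0.32  1.48]', '[ 0.24  0.06 -0.64 -1.45 -0.26  1.26]', '[ 0.39 -0.03 -0.68 -1.22 -0.16  0.94]'] [(0, {'f+': 18.7, 'f-': 1.4, 'body': 7.7, 'cam': 77.0}), (0.03, {'f+': 20.1, 'f-': 20.1, 'body': 29.8, 'cam': 103.2})]
50 -15 ['[-0.03  0.
[... 1402 characters left out ...]
': 20.1, 'f-': 20.1, 'body': 46.4, 'cam': 118.6})]
60 -15 [None, None, None] [(0, {'f+': 20.0, 'f-': 6.3, 'body': 38.7, 'cam': 109.8}), (0.03, {'f+': 23.2, 'f-': 23.2, 'body': 66.4, 'cam': 137.4})]
60 -20 ['[-0.27  0.39 -0.98 -2.39 -0.93  2.79]', '[-0.3   0.29 -0.99 -2.31 -0.87  2.7 ]', '[-0.31  0.18 -0.99 -2.21 -0.8   2.58]'] [(0, {'f+': 19.5, 'f-': 5.5, 'body': 34.1, 'cam': 104.3}), (0.03, {'f+': 21.6, 'f-': 21.6, 'body': 60.7, 'cam': 131.6})]
60 -25 ['[-0.28  0.38 -0.9  -2.23 -0.91  2.65]', '[-0.31  0.3  -0.92 -2.15 -0.88  2.58]', '[-0.34  0.2  -0.93 -2.06 -0.84  2.47]'] [(0, {'f+': 18.7, 'f-': 4.8, 'body': 28.5, 'cam': 99.1}), (0.03, {'f+': 20.1, 'f-': 20.1, 'body': 54.9, 'cam': 126.1})]
```

Run:
```python
from col import *
np.set_printoptions(precision=2,suppress=True)
print('grip',tri([(load('t14'),158.8,184.8),(load('s14'),307,196.8)]))
def run(l0,l1,t0,t1,thmax=130):
    q=np.array([-.1,.22,-.75,-2.,-.57,2.15]); prev=None
    print('lean',l0,l1,'tilt',t0,t1)
    for th in range(0,thmax+1,10):
        k=th/thmax; lean=l0+(l1-l0)*k; tilt=t0+(t1-t0)*k
        R=Rl(lean,tilt); pos=barpt(np.radians(th))+R.apply([0,0,.011]); x=ik(pos,R,q0=q)
        c=clear(pos,R,.012,np.radians(th),.3); cm={a:v for a,v in c.items() if v[0]<6}
        if not x: print(th,'unreachable',cm); continue
        dq=np.abs(x[0]-q).max(); q=x[0]; print(th,x[0],'dq %.2f'%dq,cm)
run(52,52,-25,-25); run(52,20,-25,-25); run(52,10,-25,-10); run(52,35,-25,-25)
```

```text
grip (array([0.6 , 0.21, 0.24]), [array([-0.9,  0.4]), array([-0.8,  0. ])])
lean 52 52 tilt -25 -25
0 [-0.1   0.21 -0.74 -2.   -0.57  2.14] dq 0.01 {}
10 [-0.06  0.15 -0.73 -1.94 -0.52  2.03] dq 0.11 {}
20 [-0.    0.09 -0.71 -1.86 -0.46  1.89] dq 0.14 {}
30 [ 0.08  0.03 -0.69 -1.76 -0.38  1.73] dq 0.17 {}
40 [ 0.18 -0.02 -0.66 -1.63 -0.29  1.52] dq 0.21 {}
50 [ 0.33 -0.07 -0.65 -1.43 -0.17  1.23] dq 0.29 {}
60 unreachable {}
70 unreachable {}
80 unreachable {}
90 unreachable {}
100 unreachable {}
110 unreachable {}
120 unreachable {}
130 unreachable {}
lean 52 20 tilt -25 -25
0 [-0.1   0.21 -0.74 -2.   -0.57  2.14] dq 0.01 {}
10 [ 0.03  0.12 -0.68 -1.82 -0.43  1.82] dq 0.32 {}
20 [ 0.23  0.05 -0.64 -1.53 -0.26  1.37] dq 0.45 {}
30 unreachable {}
40 unreachable {}
50 unreachable {}
60 unreachable {}
70 unreachable {}
80 [ 0.74 -0.12 -0.82  0.08 -0.17 -0.68] dq 2.05 {}
90 [ 0.68 -0.1  -0.66 -0.13 -0.34 -0.46] dq 0.22 {}
100 [ 0.63 -0.06 -0.55 -0.22 -0.46 -0.35] dq 0.12 {}
110 [ 0.58 -0.02 -0.46 -0.28 -0.56 -0.29] dq 0.10 {}
120 [ 0.53  0.02 -0.37 -0.32 -0.65 -0.24] dq 0.09 {}
130 [ 0.
[... 480 characters left out ...]
 -0.65 -0.73] dq 0.13 {}
110 [ 0.69  0.04 -0.42  0.02 -0.76 -0.67] dq 0.11 {}
120 [ 0.65  0.09 -0.32 -0.02 -0.86 -0.62] dq 0.10 {}
130 [ 0.62  0.15 -0.22 -0.05 -0.96 -0.58] dq 0.10 {}
lean 52 35 tilt -25 -25
0 [-0.1   0.21 -0.74 -2.   -0.57  2.14] dq 0.01 {}
10 [-0.01  0.14 -0.71 -1.88 -0.47  1.92] dq 0.22 {}
20 [ 0.11  0.06 -0.67 -1.71 -0.35  1.64] dq 0.28 {}
30 [ 0.3   0.   -0.64 -1.45 -0.21  1.24] dq 0.40 {}
40 unreachable {}
50 unreachable {}
60 unreachable {}
70 unreachable {}
80 unreachable {}
90 unreachable {}
100 unreachable {}
110 [ 0.67 -0.1  -0.87  0.34 -0.03 -0.85] dq 2.10 {}
120 [ 0.66 -0.07 -0.68 -0.02 -0.2  -0.5 ] dq 0.36 {}
130 [ 0.62 -0.03 -0.58 -0.16 -0.3  -0.34] dq 0.15 {}
```

```bash
cat > dp.py <<'E'
from col import *
import itertools,sys,time
np.set_printoptions(precision=2,suppress=True)
t0=time.time()
ths=list(range(0,131,13))
leans=range(4,61,8)
def go(tilts,seeds):
    N={}
    for i,th in enumerate(ths):
        for l,t in itertools.product(leans,tilts):
            if i==0 and l<44: continue
            R=Rl(l,t); pos=barpt(np.radians(th))+R.apply([0,0,.011])
            nb=[N[(i-1,l,t)]] if (i-1,l,t) in N else seeds
            for s in nb:
                x=ik(pos,R,q0=s)
                if x and x[0][4]<-.12:
                    c=clear(pos,R,.024 if i==0 else .012,np.radians(th),.1); m=min(v[0] for v in c.values())
                    if m>2.0 if i==0 else m>3.5: N[(i,l,t)]=x[0]
                    break
    # dp
    cost={k:(0,None) for k in N if k[0]==0}
    for i in range(1,len(ths)):
        for k in [k for k in N if k[0]==i]:
            b=None
            for p in [p for p in cost if p[0]==i-1]:
                if abs(p[1]-k[1])>16 or abs(p[2]-k[2])>16: continue
                d=np.abs(N[k]-N[p]).max()
                if d>.6: continue
                c=cost[p][0]+d**2+ .0002*((p[1]-k[1])**2+(p[2]-k[2])**2)
                if b is None or c<b[0]: b=(c,p)
            if b: cost[k]=b
    print('nodes',[sum(1 for k in N if k[0]==i) for i in range(len(ths))],'reach',[sum(1 for k in cost if k[0]==i) for i in range(len(ths))],time.time()-t0)
    last=max(k[0] for k in cost); e=min([k for k in cost if k[0]==last],key=lambda k:cost[k][0]); path=[]
    while e: path.append(e); e=cost[e][1]
    for k in path[::-1]:
        R=Rl(k[1],k[2]); c=clear(barpt(np.radians(ths[k[0]]))+R.apply([0,0,.011]),R,.012,np.radians(ths[k[0]]),.1)
        print(ths[k[0]],k[1:],N[k],{a:v for a,v in c.items() if v[0]<12})
if sys.argv[1]=='n': go(range(-64,-15,8),[np.array([-.1,.22,-.75,-2.,-.57,2.15]),np.array([.2,.16,-.56,-1.38,-.4,1.2])])
else: go(range(16,57,8),[np.array([1.12,.55,-.77,.91,-1.14,-2.2]),np.array([1.02,.38,-.96,1.2,-.91,-2.32])])
E
timeout 280 python3 dp.py n & timeout 280 python3 dp.py p & wait
```

```text
this script no longer has the robot
nodes [2, 12, 22, 33, 39, 42, 42, 44, 45, 45, 46] reach [2, 7, 17, 30, 39, 42, 42, 44, 45, 45, 46] 15.535335063934326
0 (60, 48) [ 1.17  0.65 -0.84  1.04 -1.27 -2.67] {'f+': (9.8, 'lug'), 'f-': (8.2, 'wall'), 'body': (2.5, 'stand')}
13 (60, 48) [ 1.2   0.62 -0.85  1.   -1.28 -2.65] {'f+': (9.8, 'lug'), 'f-': (9.8, 'lug')}
26 (60, 48) [ 1.22  0.58 -0.85  0.97 -1.31 -2.61] {'f+': (9.8, 'lug'), 'f-': (9.8, 'lug')}
39 (60, 48) [ 1.23  0.54 -0.84  0.95 -1.33 -2.58] {'f+': (9.8, 'lug'), 'f-': (9.8, 'lug')}
52 (60, 48) [ 1.23  0.51 -0.83  0.95 -1.36 -2.54] {'f+': (9.8, 'lug'), 'f-': (9.8, 'lug')}
65 (60, 48) [ 1.22  0.48 -0.81  0.95 -1.38 -2.5 ] {'f+': (9.8, 'lug'), 'f-': (9.8, 'lug')}
78 (60, 48) [ 1.19  0.46 -0.79  0.97 -1.4  -2.46] {'f+': (7.8, 'wall'), 'f-': (9.8, 'lug')}
91 (60, 48) [ 1.16  0.45 -0.77  0.99 -1.41 -2.42] {'f+': (6.4, 'wall'), 'f-': (9.8, 'lug')}
104 (60, 48) [ 1.13  0.44 -0.75  1.02 -1.42 -2.39] {'f+': (5.9, 'wall'), 'f-': (9.8, 'lug')}
117 (60, 48) [ 1.08  0.44 -0.72  1.06 -1.42 -2.36] {'f+': (7.0, 'wall'), 'f-': (9.8, 'lug')}
130 (60, 48) [ 1.04  0.46 -0.69  1.09 -1.41 -2.34] {'f+': (4.2, 'lug'), 'f-': (9.8, 'lug')}Exception ignored in: <_io.TextIOWrapper mode='rw' encoding='UTF-8'>
Traceback (most recent call last):
BrokenPipeError: [Errno 32] Broken pipe
```

```bash
timeout 280 python3 dp.py n; python3 -c "
from h import *
s=arm.get_state();print(s['t'],s['eef_pos'],s['q'])"
```

```text
nodes [7, 15, 27, 39, 46, 50, 50, 49, 47, 46, 44] reach [7, 11, 20, 28, 39, 47, 50, 49, 47, 46, 44] 25.174116611480713
0 (60, -48) [-0.31  0.5  -0.63 -1.75 -1.11  2.28] {'f+': (9.8, 'lug'), 'f-': (8.2, 'wall'), 'body': (2.5, 'stand')}
13 (60, -48) [-0.31  0.44 -0.65 -1.73 -1.11  2.23] {'f+': (9.8, 'lug'), 'f-': (9.8, 'lug')}
26 (60, -48) [-0.3   0.37 -0.66 -1.7  -1.09  2.16] {'f+': (9.8, 'lug'), 'f-': (9.8, 'lug')}
39 (60, -48) [-0.28  0.3  -0.65 -1.67 -1.07  2.07] {'f+': (9.8, 'lug'), 'f-': (9.8, 'lug')}
52 (60, -48) [-0.26  0.23 -0.63 -1.64 -1.05  1.98] {'f+': (9.8, 'lug'), 'f-': (9.8, 'lug')}
65 (60, -48) [-0.24  0.18 -0.6  -1.61 -1.03  1.88] {'f+': (9.8, 'lug'), 'f-': (9.8, 'lug')}
78 (60, -48) [-0.21  0.14 -0.56 -1.59 -1.01  1.8 ] {'f+': (7.8, 'wall'), 'f-': (9.8, 'lug')}
91 (60, -48) [-0.19  0.13 -0.52 -1.56 -0.99  1.73] {'f+': (6.4, 'wall'), 'f-': (9.8, 'lug')}
104 (60, -48) [-0.17  0.12 -0.48 -1.55 -0.98  1.68] {'f+': (5.9, 'wall'), 'f-': (9.8, 'lug')}
117 (60, -48) [-0.15  0.14 -0.44 -1.53 -0.97  1.64] {'f+': (7.0, 'wall'), 'f-': (9.8, 'lug')}
130 (60, -48) [-0.14  0.16 -0.4  -1.53 -0.96  1.62] {'f+': (4.2, 'lug'), 'f-': (9.8, 'lug')}
18.7 [0.50896542 0.27029209 0.26007552] [ 0.97138628 -0.08131098 -1.0170909   1.32609311 -0.64765037 -2.10693035]
```

```bash
cat > sc.py <<'E'
from col import *
np.set_printoptions(precision=2,suppress=True)
for lean in (54,58,62,66):
  for tilt in (-30,-34,-38,-42):
    R=Rl(lean,tilt); q=np.array([-.25,.4,-.68,-1.85,-.9,2.25]); ok=[];m5=[];q3=[];cl=[]
    for th in range(0,131,13):
        pos=barpt(np.radians(th))+R.apply([0,0,.011]); x=ik(pos,R,q0=q)
        ok.append(bool(x))
        if x: q=x[0]; m5.append(q[4]); q3.append(q[2])
        c=clear(pos,R,.024 if th==0 else .012,np.radians(th),.1); cl.append(min(v[0] for v in c.values()))
    so=[bool(ik(barpt(0)+R.apply([0,0,.011-s]),R,q0=np.array([-.25,.3,-.68,-1.85,-.8,2.25]))) for s in (.03,.07)]
    print(lean,tilt,all(ok),so,'q5max %.2f q3min %.2f'%(max(m5),min(q3)),'clear',np.round(cl,1), {k:v for k,v in clear(barpt(0)+R.apply([0,0,.011]),R,.024).items()})
E
python3 sc.py
```

```text
54 -30 True [True, True] q5max -0.26 q3min -0.74 clear [ 4.1  9.9 14.  14.2 13.8 13.4  9.1  6.6  5.8  6.7  8.6] {'f+': (17.9, 'lug'), 'f-': (4.1, 'wall'), 'body': (12.9, 'stand'), 'cam': (86.0, 'stand')}
54 -34 True [True, True] q5max -0.47 q3min -0.71 clear [ 3.9  9.7 13.6 13.6 13.6 13.3  9.1  6.7  5.9  6.8  8.6] {'f+': (17.1, 'lug'), 'f-': (3.9, 'wall'), 'body': (8.2, 'stand'), 'cam': (82.7, 'stand')}
54 -38 True [True, True] q5max -0.62 q3min -0.69 clear [ 3.5  9.3 12.6 12.6 12.6 12.6  8.7  6.3  5.5  6.3  8.6] {'f+': (16.3, 'lug'), 'f-': (3.8, 'wall'), 'body': (3.5, 'stand'), 'cam': (79.4, 'stand')}
54 -42 True [True, True] q5max -0.75 q3min -0.66 clear [ 0.1  9.1 11.5 11.5 11.5 11.5  8.4  6.   5.2  6.1  8.5] {'f+': (15.5, 'lug'), 'f-': (3.7, 'wall'), 'body': (0.1, 'stand'), 'cam': (76.2, 'stand')}
58 -30 True [True, True] q5max -0.37 q3min -0.81 clear [ 4.  11.1 14.1 14.1 13.7 11.9  8.7  6.5  5.9  7.   9.2] {'f+': (17.9, 'lug'), 'f-': (4.0, 'wall'), 'body': (19.4, 'stand'), 'cam': (91.5, 'stand')}
58 -34 True [True, True] q5max -0.53 q3min -0.77 clear [ 4.3 10.8 13.6 13.6 13.6 11
[... 1460 characters left out ...]
': (17.9, 'lug'), 'f-': (7.5, 'wall'), 'body': (32.9, 'stand'), 'cam': (101.2, 'stand')}
66 -34 True [True, True] q5max -0.69 q3min -0.87 clear [ 7.5 13.6 13.6 13.6 13.3  9.2  6.8  6.   6.8  8.4  6.8] {'f+': (17.1, 'lug'), 'f-': (7.5, 'wall'), 'body': (28.4, 'stand'), 'cam': (96.7, 'stand')}
66 -38 True [True, True] q5max -0.79 q3min -0.81 clear [ 7.  12.6 12.6 12.6 12.6  8.8  6.4  5.6  6.4  8.4  6.5] {'f+': (16.3, 'lug'), 'f-': (7.0, 'wall'), 'body': (23.8, 'stand'), 'cam': (92.1, 'stand')}
66 -42 True [True, True] q5max -0.88 q3min -0.76 clear [ 6.7 11.5 11.5 11.5 11.5  8.6  6.1  5.2  6.1  8.4  4.8] {'f+': (15.5, 'lug'), 'f-': (6.7, 'wall'), 'body': (19.2, 'stand'), 'cam': (87.8, 'stand')}
```

```bash
cat > route.py <<'E'
from col import *
from scipy.spatial.transform import Slerp
np.set_printoptions(precision=2,suppress=True)
s=arm.get_state()
Rg=Rl(64,-36); b=barpt(0)
print('tool axes in world x,y,z:',Rg.as_matrix().T)
print('standoff TCP .07',b+Rg.apply([0,0,.011-.07]),'grasp',b+Rg.apply([0,0,.011]))
W=[(s['eef_pos'],Rn.from_euler('xyz',s['ee_rot'])),(np.array([.5,.21,.36]),Rt(-90,0)),(np.array([.47,.17,.30]),Rl(0,-40)),(np.array([.45,.16,.22]),Rl(30,-40)),(b+Rg.apply([0,0,.011-.07]),Rg),(b+Rg.apply([0,0,.011]),Rg)]
q=s['q']
for (p0,R0),(p1,R1) in zip(W[:-1],W[1:]):
    sl=Slerp([0,1],Rn.concatenate([R0,R1]))
    for k in np.linspace(0,1,6)[1:]:
        p=p0+k*(p1-p0); x=ik(p,sl(k),q0=q); c=min((v[0],a,v[1]) for a,v in clear(p,sl(k),.03,0,.1).items())
        if x: print(round(k,1),x[0],'dq %.2f'%np.abs(x[0]-q).max(),c); q=x[0]
        else: print(round(k,1),'X',c)
    print('--',p1, 'deg',np.degrees((R0.inv()*R1).magnitude()))
E
python3 route.py
```

```text
tool axes in world x,y,z: [[ 0.53 -0.81 -0.26]
 [-0.44 -0.   -0.9 ]
 [ 0.73  0.59 -0.35]]
standoff TCP .07 [0.48 0.17 0.12] grasp [0.53 0.22 0.1 ]
0.2 [ 1.06 -0.1  -0.85  0.86 -0.74 -1.71] dq 0.47 (77.2, 'f-', 'bail')
0.4 [ 1.04 -0.09 -0.64  0.53 -0.88 -1.36] dq 0.34 (86.1, 'f-', 'bail')
0.6 [ 0.96 -0.05 -0.43  0.29 -1.05 -1.1 ] dq 0.27 (97.1, 'f-', 'bail')
0.8 [ 0.86  0.01 -0.23  0.13 -1.24 -0.9 ] dq 0.20 (109.5, 'f-', 'bail')
1.0 [ 0.76  0.08 -0.05 -0.   -1.44 -0.76] dq 0.20 (122.8, 'f-', 'bail')
-- [0.5  0.21 0.36] deg 43.2295356443779
0.2 [ 0.67  0.04 -0.09 -0.11 -1.36 -0.65] dq 0.11 (114.6, 'f-', 'bail')
0.4 [ 0.57  0.01 -0.11 -0.24 -1.31 -0.52] dq 0.13 (107.9, 'f-', 'bail')
0.6 [ 0.44 -0.   -0.13 -0.39 -1.28 -0.36] dq 0.16 (103.1, 'f-', 'bail')
0.8 [ 0.3   0.01 -0.14 -0.56 -1.29 -0.18] dq 0.18 (100.7, 'f-', 'bail')
1.0 [ 0.16  0.04 -0.15 -0.71 -1.33  0.  ] dq 0.18 (101.1, 'f-', 'bail')
-- [0.47 0.17 0.3 ] deg 40.0
0.2 [ 0.16 -0.01 -0.24 -0.73 -1.21  0.1 ] dq 0.11 (100.6, 'f-', 'bail')
0.4 [ 0.16 -0.05 -0.31 -0.75 -1.1   0.2 ] dq 0.11 (102.2, 'f-', 'bail')
0.6 [ 0.16 -0.08 -0.39
[... 311 characters left out ...]
4 [-0.05 -0.05 -0.62 -1.27 -0.74  1.21] dq 0.33 (72.1, 'f-', 'wall')
0.6 [-0.19  0.03 -0.68 -1.49 -0.8   1.61] dq 0.40 (64.6, 'f-', 'wall')
0.8 [-0.34  0.17 -0.76 -1.69 -0.92  2.05] dq 0.44 (59.5, 'f+', 'lug')
1.0 [-0.48  0.39 -0.85 -1.85 -1.09  2.52] dq 0.47 (46.6, 'f+', 'lug')
-- [0.48 0.17 0.12] deg 34.22758633970539
0.2 [-0.45  0.41 -0.85 -1.88 -1.09  2.54] dq 0.04 (34.3, 'f+', 'lug')
0.4 [-0.42  0.44 -0.84 -1.91 -1.09  2.56] dq 0.03 (23.9, 'f+', 'lug')
0.6 [-0.4   0.46 -0.83 -1.95 -1.09  2.58] dq 0.03 (19.0, 'f+', 'lug')
0.8 [-0.37  0.48 -0.82 -1.98 -1.09  2.6 ] dq 0.03 (14.6, 'f-', 'wall')
1.0 [-0.35  0.5  -0.81 -2.01 -1.09  2.61] dq 0.03 (4.7, 'f-', 'wall')
-- [0.53 0.22 0.1 ] deg 0.0
```

```bash
cat >> h.py <<'E'
def Rl(lean,tilt,yaw=-90): return Rt(yaw,lean)*Rn.from_euler('y',tilt,degrees=True)
def planR(p,R1,back=0.):
    s=arm.get_state(); R0=Rn.from_euler('xyz',s['ee_rot']); p=np.array(p)+R1.apply([0,0,back])
    d=R0.inv().apply(p-s['eef_pos'])/.3; r=(R0.inv()*R1).as_rotvec()/np.radians(60)
    print('TCP',np.round(p,4),'shares',np.round(d,3),np.round(r,3),'mm',round(np.linalg.norm(d)*300),'deg',round(np.linalg.norm(r)*60,1))
E
python3 - <<'E'
from h import *
planR([.5,.21,.36],Rl(0,0))
E
```

```text
TCP [0.5  0.21 0.36] shares [ 0.21  -0.207 -0.256] [-0.72  -0.033 -0.016] mm 117 deg 43.2
```

```bash
python3 -m inch '.73 .05 -.04 -.08 -.14 0 0;.73 .1 -.1 -.16 -.28 -.02 0;.73 .16 -.16 -.22 -.42 -.03 -.01;.73 .21 -.207 -.256 -.56 -.033 -.016;.73 .21 -.207 -.256 -.72 -.033 -.016;.73 .21 -.207 -.256 -.72 -.033 -.016;.73 .21 -.207 -.256 -.72 -.033 -.016' 20;  python3 - <<'E'
from h import *
planR([.47,.17,.30],Rl(0,-40))
E
```

```text
t: 19.4
eef_pos: [0.4977, 0.2137, 0.3641]
ee_rot: [-3.137, 0.011, -1.562]
force: [0.3, 0.2, 0.7]
width: 0.024
TCP [0.47 0.17 0.3 ] shares [0.147 0.095 0.212] [-0.001 -0.656  0.01 ] mm 82 deg 39.4
```

```bash
python3 -m inch '.73 .03 .02 .04 0 -.13 0;.73 .06 .04 .08 0 -.26 0;.73 .09 .06 .13 0 -.39 0;.73 .12 .08 .17 0 -.52 0;.73 .147 .095 .21 0 -.655 0;.73 .147 .095 .21 0 -.655 0' 20;  python3 - <<'E'
from h import *
planR([.45,.16,.22],Rl(30,-40)); print(arm.get_state()['q'])
E
```

```text
t: 20.0
eef_pos: [0.4706, 0.1641, 0.2958]
ee_rot: [-3.136, 0.697, -1.573]
force: [-0.5, -0.9, 0.2]
width: 0.0238
TCP [0.45 0.16 0.22] shares [0.173 0.07  0.184] [ 0.377 -0.002 -0.323] mm 79 deg 29.8
[ 0.14395689  0.03697529 -0.161196   -0.71400521 -1.32057958  0.01767558]
```

```bash
python3 -m inch '.73 .04 .02 .04 .09 0 -.08;.73 .08 .04 .09 .19 0 -.16;.73 .13 .055 .14 .29 0 -.25;.73 .173 .07 .184 .377 0 -.323;.73 .173 .07 .184 .377 0 -.323;.73 .173 .07 .184 .377 0 -.323' 20;  python3 - <<'E'
from h import *
planR([.522,.2095,.103],Rl(64,-36),.011-.07); print(arm.get_state()['q'])
E
```

```text
t: 20.6
eef_pos: [0.4506, 0.1635, 0.2232]
ee_rot: [-2.495, 0.58, -1.164]
force: [0.1, 0.1, 0.8]
width: 0.0236
TCP [0.4791 0.1748 0.1239] shares [0.184 0.084 0.281] [ 0.451  0.065 -0.337] mm 104 deg 34.0
[ 0.12026164 -0.12234682 -0.51786279 -0.92935438 -0.82779036  0.62244417]
```

```bash
python3 -m inch '.73 .03 .015 .05 .08 .01 -.06;.73 .06 .03 .1 .15 .02 -.11;.73 .1 .045 .15 .23 .03 -.17;.73 .13 .06 .2 .31 .045 -.23;.73 .16 .07 .25 .39 .055 -.29;.73 .184 .084 .281 .451 .065 -.337;.73 .184 .084 .281 .451 .065 -.337;.73 .184 .084 .281 .451 .065 -.337' 20;  python3 - <<'E'
from h import *
np.set_printoptions(precision=4,suppress=True)
w=grab('wrist','w16');s=grab('scene','s16');t=grab('top','t16')
crop('s16',230,130,130,125,6,'s16c');crop('t16',110,140,120,110,5,'t16c')
print(proj(w,[.5235,.2315,.103]),proj(w,[.5235,.1875,.103]),arm.get_state()['eef_pos'])
E
```

```text
t: 21.4
eef_pos: [0.4756, 0.1787, 0.1239]
ee_rot: [-1.978, 0.294, -0.975]
force: [-1.7, 0.3, -0.6]
width: 0.0237
[250.8997 214.0742] [250.3019 185.1621] [0.4738 0.1783 0.1216]
```

View pics/w16.png

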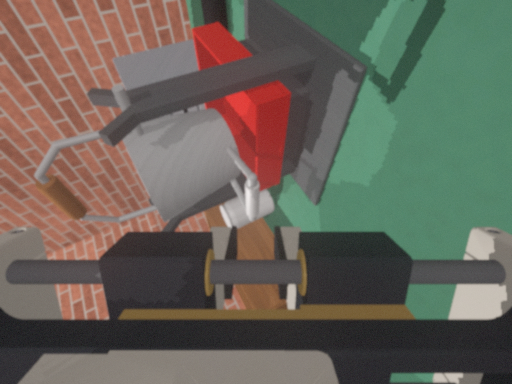

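View pics/s16c.png

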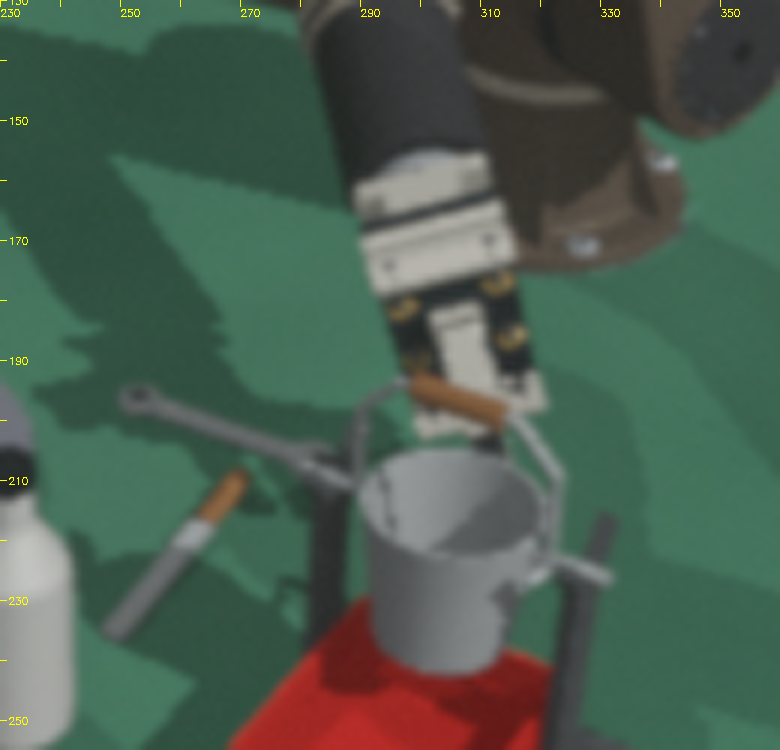

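View pics/t16c.png

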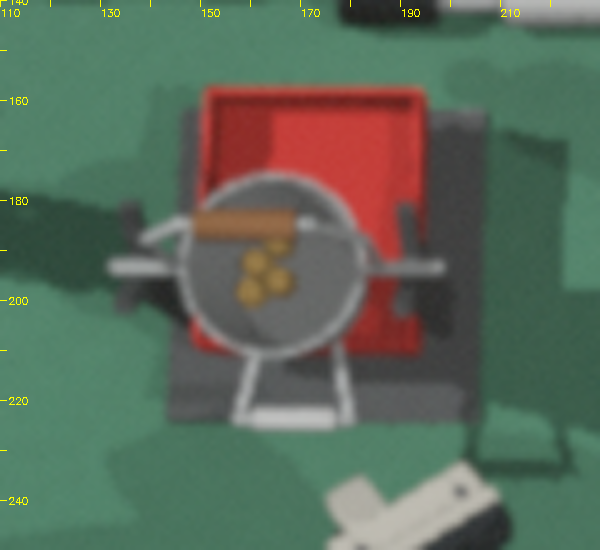

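Run:
```python
from h import *
np.set_printoptions(precision=4,suppress=True)
crop('w16',200,130,100,110,6,'w16c'); w=load('w16')
W=cloud(w)
for v in (185,195,205,215): print(v,[(u,np.round(W[v,u],3).tolist()) for u in (247,250,253,256)])
planR([.5235,.2095,.103],Rl(64,-36),.011)
```

```text
185 [(247, [0.526, 0.19, 0.104]), (250, [0.522, 0.186, 0.104]), (253, [0.522, 0.186, 0.102]), (256, [0.521, 0.187, 0.099])]
195 [(247, [0.524, 0.199, 0.106]), (250, [0.521, 0.197, 0.105]), (253, [0.52, 0.196, 0.103]), (256, [0.519, 0.198, 0.1])]
205 [(247, [0.524, 0.215, 0.106]), (250, [0.521, 0.212, 0.105]), (253, [0.52, 0.212, 0.102]), (256, [0.519, 0.213, 0.1])]
215 [(247, [0.524, 0.231, 0.107]), (250, [0.521, 0.228, 0.105]), (253, [0.521, 0.23, 0.102]), (256, [0.52, 0.231, 0.1])]
TCP [0.5315 0.216  0.0991] shares [ 0.025 -0.028  0.239] [ 0.041  0.026 -0.035] mm 73 deg 3.6
```

View pics/w16c.png

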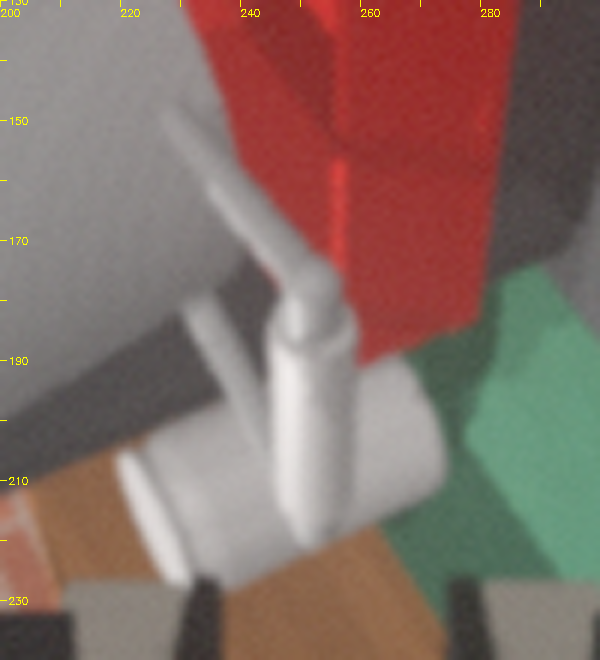

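Sleeve measured at about (0.525, 0.2095, 0.101), 44 mm long as it should. Slide on along the tool axis.

```bash
python3 -m inch '.73 .029 -.021 .03 .041 .026 -.035;.73 .029 -.021 .07 .041 .026 -.035;.73 .029 -.021 .11 .041 .026 -.035;.73 .029 -.021 .14 .041 .026 -.035;.73 .029 -.021 .14 .041 .026 -.035' 20
python3 - <<'E'
from h import *
np.set_printoptions(precision=4,suppress=True)
w=grab('wrist','w17'); crop('w17',180,130,140,130,5,'w17c')
planR([.525,.2095,.101],Rl(64,-36),.011)
E
```

```text
t: 22.05
eef_pos: [0.511, 0.1988, 0.1106]
ee_rot: [-1.942, 0.253, -0.987]
force: [-1.1, -0.3, -0.2]
width: 0.0236
TCP [0.533  0.216  0.0971] shares [0.005 0.008 0.105] [-0.003  0.002  0.009] mm 32 deg 0.6
```

View pics/w17c.png

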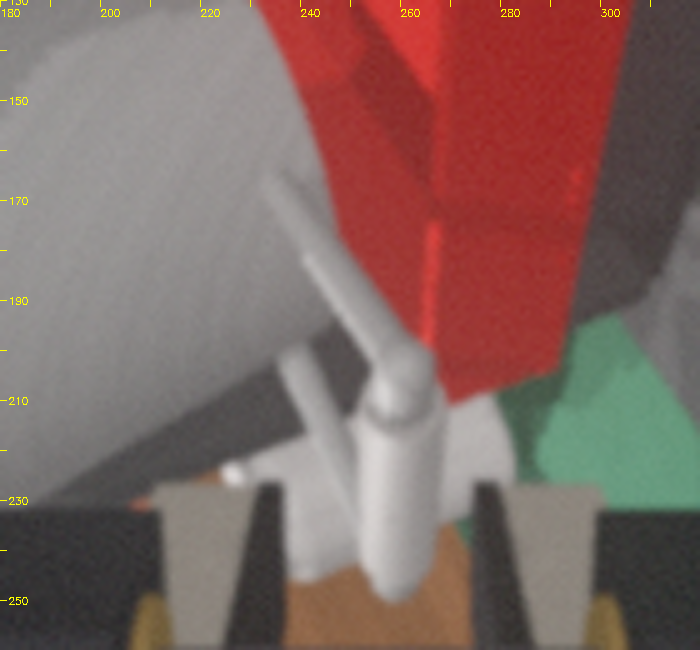

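Sleeve is central between jaws to ~3 mm (sleeve at column 259, jaw centre 255); correct and advance, then close gently.

```bash
python3 -m inch '.73 .005 .009 .03 0 0 0;.73 .005 .009 .06 0 0 0;.73 .005 .009 .085 0 0 0;.73 .005 .009 .105 0 0 0;.73 .005 .009 .105 0 0 0' 20
python3 - <<'E'
from h import *
w=grab('wrist','w18'); crop('w18',180,150,140,130,5,'w18c')
E
```

```text
t: 22.6
eef_pos: [0.5333, 0.2153, 0.0958]
ee_rot: [-1.943, 0.253, -0.989]
force: [-0.9, 0.2, 0.7]
width: 0.0237
```

View pics/w18c.png

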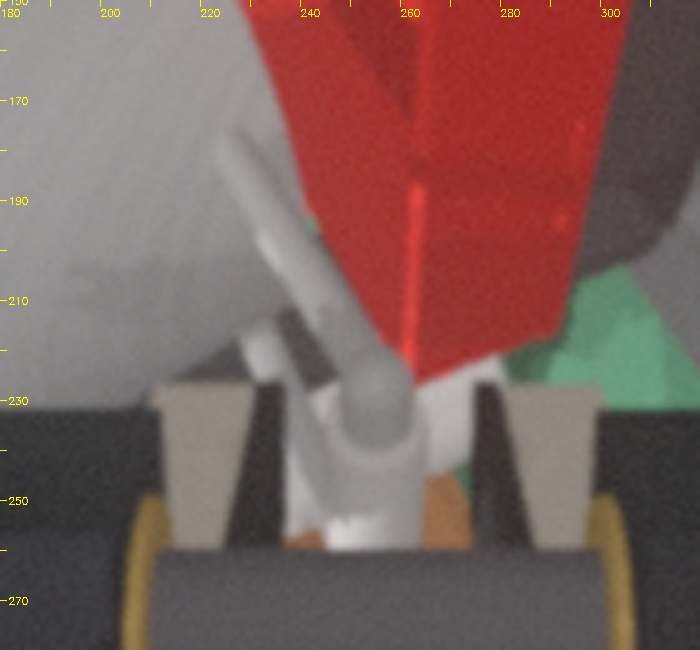

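Sleeve lies between the jaws, no contact force. Close.

```bash
python3 -m inch '.8 0 0 0 0 0 0;.9 0 0 0 0 0 0;1 0 0 0 0 0 0;1 0 0 0 0 0 0;1 0 0 0 0 0 0' 25
cat > arc.py <<'E'
from h import *
import sys
# arc rows: given th0 start angle of bar, theta list (deg) relative to now -> shares in current tool axes (no turn)
s=arm.get_state(); R=Rn.from_euler('xyz',s['ee_rot'])
pin=np.array([.596,.2095,.165]); bar=s['eef_pos']+R.apply([0,0,-.011])
v=bar-pin; a=np.degrees(np.arctan2(v[2],v[0]))%360; print('bar',bar,'rad',np.hypot(v[0],v[2]),'ang',a,'theta',220-a,'width',s['width'],'F',s['force'],'q',np.round(s['q'],2))
for th in map(float,sys.argv[1:]):
    n=pin+.0955*np.array([np.cos(np.radians(220-th)),0,np.sin(np.radians(220-th))]); n[1]=bar[1]
    print(th,np.round(R.inv().apply(n-bar)/.3,3))
E
python3 arc.py 0 5 10 15 20 25 30 35 40 45 50
```

```text
t: 23.15
eef_pos: [0.533, 0.2148, 0.0964]
ee_rot: [-1.942, 0.252, -0.99]
force: [0.2, -0.3, 0.3]
width: 0.0115
bar [0.52499584 0.20830284 0.10031589] rad 0.09605011722951577 ang 222.3332206037299 theta -2.333220603729899 width 0.011450955745339707 F [ 0.24616259 -0.28703684  0.32680852] q [-0.35  0.52 -0.8  -2.01 -1.09  2.63]
0.0 [-0.007 -0.007 -0.009]
5.0 [-0.021 -0.019 -0.029]
10.0 [-0.035 -0.034 -0.048]
15.0 [-0.048 -0.051 -0.066]
20.0 [-0.06  -0.069 -0.083]
25.0 [-0.071 -0.09  -0.098]
30.0 [-0.081 -0.112 -0.112]
35.0 [-0.09  -0.135 -0.125]
40.0 [-0.097 -0.159 -0.135]
45.0 [-0.104 -0.185 -0.144]
50.0 [-0.109 -0.211 -0.151]
```

```bash
python3 -m inch '1 -.007 -.007 -.009 0 0 0;1 -.021 -.019 -.029 0 0 0;1 -.035 -.034 -.048 0 0 0;1 -.048 -.051 -.066 0 0 0;1 -.06 -.069 -.083 0 0 0;1 -.071 -.09 -.098 0 0 0;1 -.081 -.112 -.112 0 0 0;1 -.09 -.135 -.125 0 0 0;1 -.097 -.159 -.135 0 0 0;1 -.104 -.185 -.144 0 0 0;1 -.109 -.211 -.151 0 0 0;1 -.109 -.211 -.151 0 0 0' 25; python3 arc.py 55 60 65 70 75 80 85 90
python3 - <<'E'
from h import *
grab('scene','s19');crop('s19',230,130,130,125,5,'s19c')
E
```

```text
t: 24.35
eef_pos: [0.5095, 0.2151, 0.1791]
ee_rot: [-1.941, 0.25, -0.989]
force: [-0.3, -1.2, -2.4]
width: 0.0111
bar [0.5014928  0.20859561 0.18292447] rad 0.09619197934778624 ang 169.26069780842766 theta 50.739302191572335 width 0.01114423404466021 F [-0.32551796 -1.17537162 -2.35500195] q [-0.27  0.16 -0.77 -1.86 -0.92  2.21]
55.0 [-0.002 -0.024 -0.002]
60.0 [-0.004 -0.051 -0.006]
65.0 [-0.004 -0.079 -0.007]
70.0 [-0.004 -0.107 -0.006]
75.0 [-0.001 -0.134 -0.003]
80.0 [ 0.002 -0.161  0.001]
85.0 [ 0.007 -0.188  0.008]
90.0 [ 0.013 -0.214  0.016]
```

View pics/s19c.png

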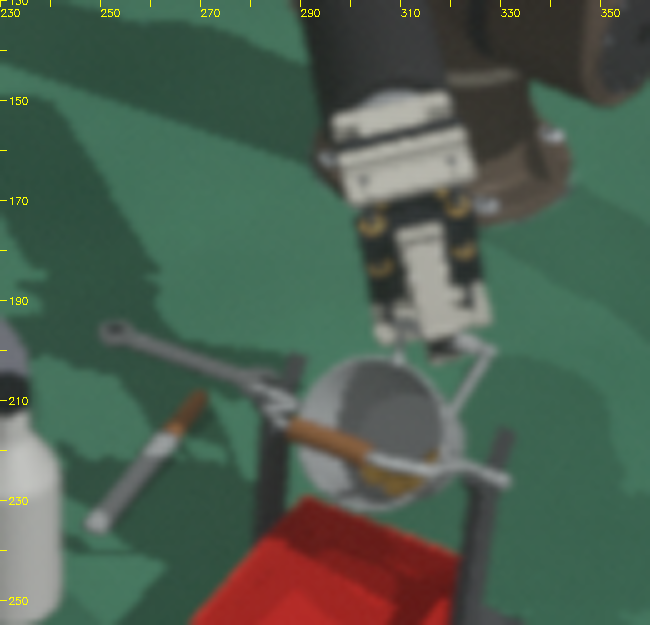

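Pail tips nicely at 50°, caps at its front bottom corner. Continue to 90°.

```bash
python3 -m inch '1 -.002 -.024 -.002 0 0 0;1 -.004 -.051 -.006 0 0 0;1 -.004 -.079 -.007 0 0 0;1 -.004 -.107 -.006 0 0 0;1 -.001 -.134 -.003 0 0 0;1 .002 -.161 .001 0 0 0;1 .007 -.188 .008 0 0 0;1 .013 -.214 .016 0 0 0;1 .013 -.214 .016 0 0 0' 25; python3 arc.py 93 96 99 102 105 108 111 114 117 120
python3 - <<'E'
from h import *
grab('scene','s20');crop('s20',230,130,130,125,5,'s20c')
E
```

```text
t: 25.3
eef_pos: [0.5429, 0.2151, 0.2323]
ee_rot: [-1.943, 0.252, -0.989]
force: [-0.6, -1.2, -2.1]
width: 0.0111
bar [0.53484702 0.20860411 0.23618801] rad 0.09384785378929016 ang 130.6637254897801 theta 89.33627451021991 width 0.011101012907983817 F [-0.62776625 -1.18853323 -2.0691243 ] q [-0.14  0.03 -0.64 -1.74 -0.77  1.89]
93.0 [ 0.002 -0.021  0.003]
96.0 [ 0.007 -0.035  0.009]
99.0 [ 0.012 -0.049  0.017]
102.0 [ 0.018 -0.063  0.024]
105.0 [ 0.024 -0.076  0.032]
108.0 [ 0.031 -0.089  0.041]
111.0 [ 0.037 -0.101  0.051]
114.0 [ 0.045 -0.112  0.06 ]
117.0 [ 0.052 -0.123  0.071]
120.0 [ 0.06  -0.133  0.081]
```

View pics/s20c.png

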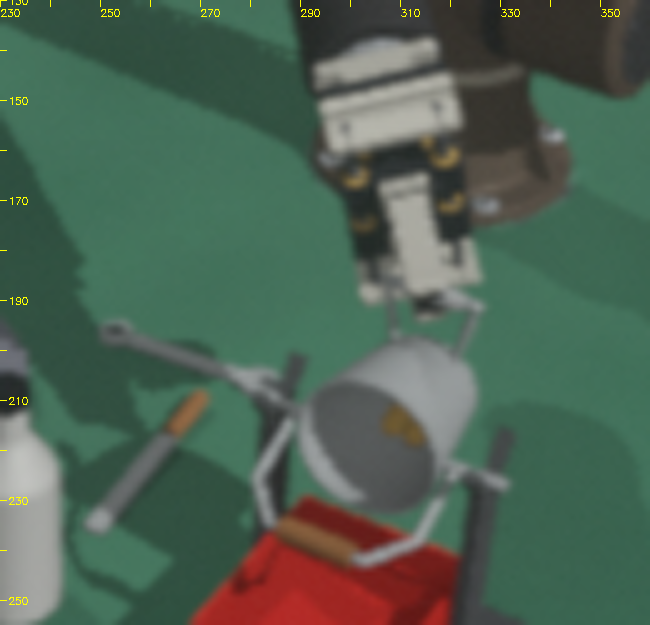

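At 90° the caps lie on the lower wall. Go slowly on to 120°.

```bash
python3 -m inch '1 .002 -.021 .003 0 0 0;1 .007 -.035 .009 0 0 0;1 .012 -.049 .017 0 0 0;1 .018 -.063 .024 0 0 0;1 .024 -.076 .032 0 0 0;1 .031 -.089 .041 0 0 0;1 .037 -.101 .051 0 0 0;1 .045 -.112 .06 0 0 0;1 .052 -.123 .071 0 0 0;1 .06 -.133 .081 0 0 0;1 .06 -.133 .081 0 0 0;1 .06 -.133 .081 0 0 0' 25; python3 arc.py 123 126 129 132 135
python3 - <<'E'
from h import *
grab('scene','s21');crop('s21',230,130,130,125,5,'s21c');grab('top','t21');crop('t21',110,140,120,90,6,'t21c')
E
```

```text
t: 26.55
eef_pos: [0.5876, 0.2151, 0.2556]
ee_rot: [-1.943, 0.253, -0.989]
force: [-3.3, -0.0, 1.4]
width: 0.0111
bar [0.579554   0.20862404 0.25948383] rad 0.09590445884428096 ang 99.87406387232045 theta 120.12593612767955 width 0.01110058629756301 F [-3.25158809 -0.04024909  1.43062696] q [-0.09  0.04 -0.53 -1.68 -0.71  1.77]
123.0 [ 0.008 -0.008  0.011]
126.0 [ 0.017 -0.016  0.023]
129.0 [ 0.025 -0.024  0.035]
132.0 [ 0.034 -0.031  0.047]
135.0 [ 0.043 -0.038  0.059]
```

View pics/s21c.png

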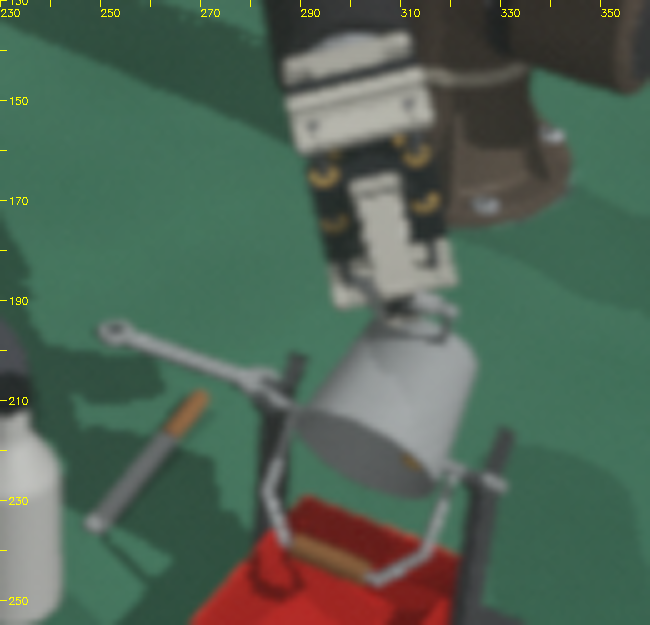

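View pics/t21c.png

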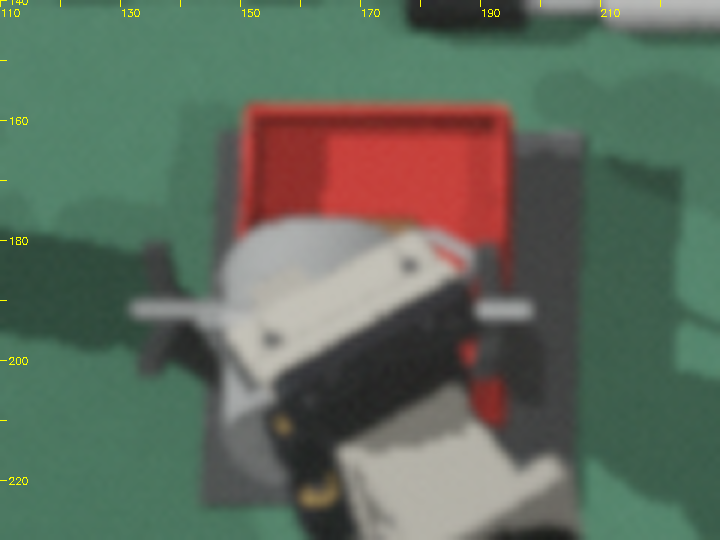

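Caps still inside (one near the mouth at scene (311,222)). Continue to 135°.

```bash
python3 -m inch '1 .008 -.008 .011 0 0 0;1 .017 -.016 .023 0 0 0;1 .025 -.024 .035 0 0 0;1 .034 -.031 .047 0 0 0;1 .043 -.038 .059 0 0 0;1 .043 -.038 .059 0 0 0;1 .043 -.038 .059 0 0 0;1 .043 -.038 .059 0 0 0' 25; python3 arc.py 138 141 144 147 150
python3 - <<'E'
from h import *
grab('scene','s22');crop('s22',230,130,130,125,5,'s22c');grab('top','t22');crop('t22',110,140,120,90,5,'t22c')
E
```

```text
t: 27.45
eef_pos: [0.6132, 0.215, 0.2579]
ee_rot: [-1.941, 0.252, -0.989]
force: [-5.9, -1.3, 9.8]
width: 0.0114
bar [0.60517869 0.20854662 0.2617277 ] rad 0.09716221721199418 ang 84.57931696493299 theta 135.42068303506701 width 0.01136242388389991 F [-5.88054361 -1.30067592  9.77354501] q [-0.08  0.08 -0.48 -1.67 -0.7   1.76]
138.0 [0.009 0.001 0.013]
141.0 [ 0.019 -0.004  0.025]
144.0 [ 0.028 -0.008  0.039]
147.0 [ 0.038 -0.011  0.052]
150.0 [ 0.047 -0.013  0.065]
```

View pics/s22c.png

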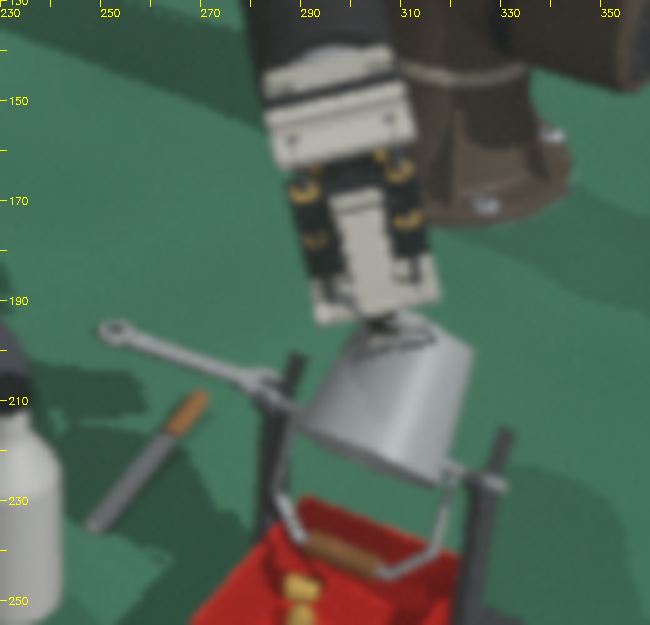

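View pics/t22c.png

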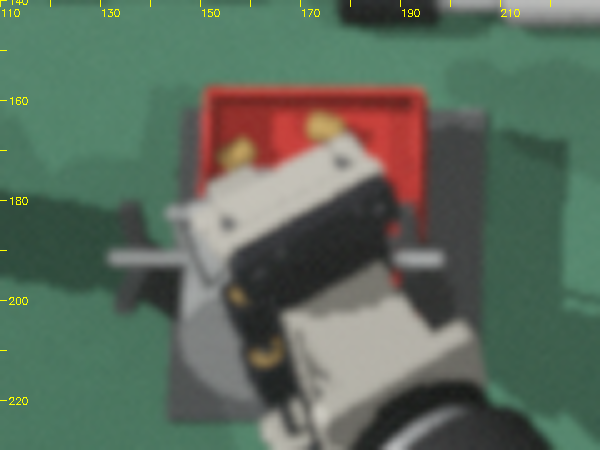

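```bash
cat > sc2.py <<'E'
from col import *
np.set_printoptions(precision=2,suppress=True)
q=arm.get_state()['q']
for th in (125,130,135,140,145,150,155):
    R=Rl(64,-36); pos=barpt(np.radians(th))+R.apply([0,0,.011]); x=ik(pos,R,q0=q)
    print(th,x,clear(pos,R,.012,np.radians(th),.3))
    R=Rl(45,-36); pos=barpt(np.radians(th))+R.apply([0,0,.011]); x=ik(pos,R,q0=q)
    print('   L45',x,clear(pos,R,.012,np.radians(th),.3))
E
python3 sc2.py
```

```text
125 [array([-0.08,  0.05, -0.51, -1.67, -0.7 ,  1.74])] {'f+': (9.0, 'wall'), 'f-': (13.1, 'lug'), 'body': (16.0, 'wall'), 'cam': (88.9, 'wall')}
   L45 [array([ 0.25, -0.  , -0.4 , -1.02, -0.52,  0.76])] {'f+': (6.6, 'wall'), 'f-': (13.1, 'lug'), 'body': (35.7, 'wall'), 'cam': (105.6, 'wall')}
130 [array([-0.07,  0.06, -0.5 , -1.67, -0.7 ,  1.74])] {'f+': (7.5, 'wall'), 'f-': (13.1, 'lug'), 'body': (10.4, 'wall'), 'cam': (84.6, 'wall')}
   L45 [array([ 0.24,  0.01, -0.38, -1.03, -0.53,  0.77])] {'f+': (6.8, 'wall'), 'f-': (13.1, 'lug'), 'body': (30.8, 'wall'), 'cam': (101.3, 'wall')}
135 [array([-0.07,  0.07, -0.48, -1.67, -0.7 ,  1.73])] {'f+': (6.0, 'wall'), 'f-': (13.1, 'lug'), 'body': (4.7, 'wall'), 'cam': (80.2, 'wall')}
   L45 [array([ 0.24,  0.03, -0.37, -1.03, -0.53,  0.77])] {'f+': (7.7, 'wall'), 'f-': (13.1, 'lug'), 'body': (25.7, 'wall'), 'cam': (96.9, 'wall')}
140 [array([-0.07,  0.09, -0.47, -1.67, -0.7 ,  1.74])] {'f+': (3.9, 'wall'), 'f-': (13.1, 'lug'), 'body': (-1.0, 'wall'), 'cam': (76.2, 'wall')}
   L45 [array([ 0.23,  0.04, -0.35, -1.03, -0.54,  0.78])] {'f+': (8
[... 270 characters left out ...]
 -0.54,  0.79])] {'f+': (8.7, 'wall'), 'f-': (13.1, 'lug'), 'body': (14.9, 'wall'), 'cam': (88.0, 'wall')}
150 [array([-0.07,  0.12, -0.45, -1.68, -0.7 ,  1.75])] {'f+': (-0.1, 'wall'), 'f-': (13.1, 'lug'), 'body': (-11.9, 'wall'), 'cam': (66.8, 'stand')}
   L45 [array([ 0.22,  0.08, -0.32, -1.05, -0.55,  0.8 ])] {'f+': (7.1, 'wall'), 'f-': (13.1, 'lug'), 'body': (9.3, 'wall'), 'cam': (83.7, 'wall')}
155 [array([-0.08,  0.14, -0.43, -1.68, -0.7 ,  1.76])] {'f+': (-1.6, 'wall'), 'f-': (13.1, 'lug'), 'body': (-16.9, 'wall'), 'cam': (61.5, 'stand')}
   L45 [array([ 0.21,  0.09, -0.31, -1.06, -0.55,  0.82])] {'f+': (5.6, 'wall'), 'f-': (13.1, 'lug'), 'body': (3.6, 'wall'), 'cam': (79.4, 'wall')}
```

Caps fell. Count them with a wider crop.

Run:
```python
from h import *
crop('s22',265,215,80,65,9,'s22d'); crop('t22',145,152,60,40,12,'t22d')
```

```text
(no output)
```

View pics/s22d.png

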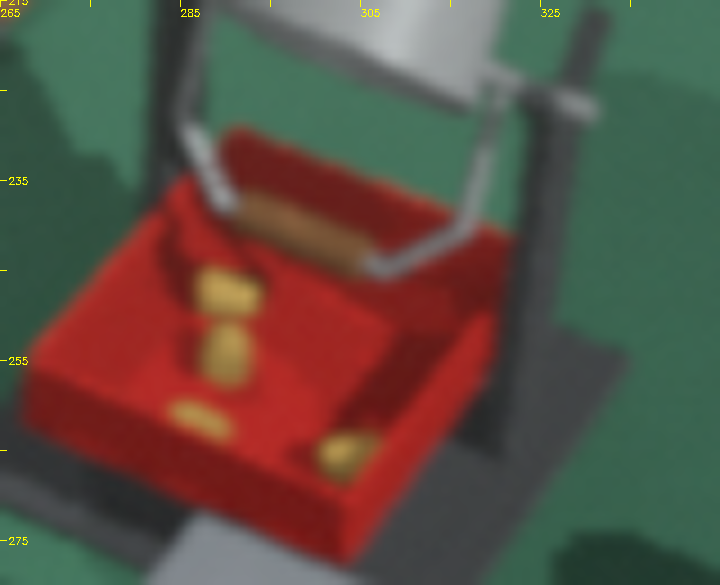

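View pics/t22d.png

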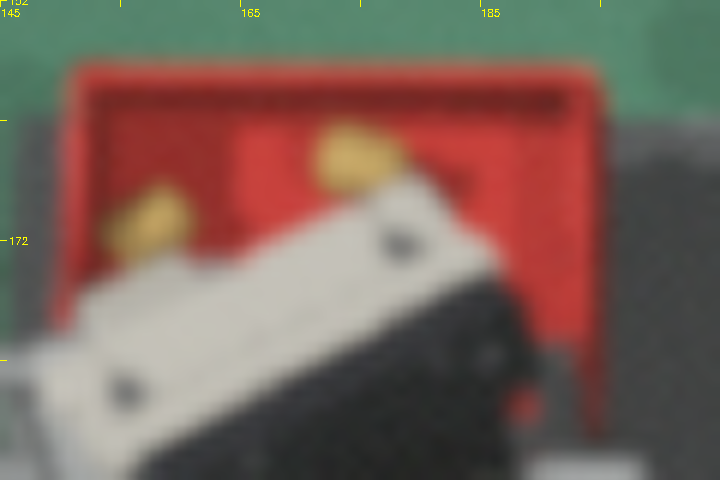

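All four caps are in the tray: scene (289,248), (290,254), (287,262), (303,266). Swing back.

```bash
python3 arc.py 131 125 119 113 107 101 95 89 83 77 71
```

```text
bar [0.60515346 0.20857207 0.2617341 ] rad 0.09716620979111236 ang 84.59448342032213 theta 135.40551657967785 width 0.010924513792966516 F [-5.95062205 -2.85539966  9.18261348] q [-0.08  0.08 -0.48 -1.67 -0.7   1.76]
131.0 [-0.012  0.014 -0.017]
125.0 [-0.03   0.03  -0.041]
119.0 [-0.046  0.048 -0.063]
113.0 [-0.061  0.069 -0.084]
107.0 [-0.075  0.093 -0.103]
101.0 [-0.087  0.119 -0.119]
95.0 [-0.098  0.147 -0.134]
89.0 [-0.107  0.177 -0.146]
83.0 [-0.114  0.208 -0.155]
77.0 [-0.119  0.241 -0.162]
71.0 [-0.122  0.274 -0.166]
```

```bash
python3 -m inch '1 -.012 .014 -.017 0 0 0;1 -.03 .03 -.041 0 0 0;1 -.046 .048 -.063 0 0 0;1 -.061 .069 -.084 0 0 0;1 -.075 .093 -.103 0 0 0;1 -.087 .119 -.119 0 0 0;1 -.098 .147 -.134 0 0 0;1 -.107 .177 -.146 0 0 0;1 -.114 .208 -.155 0 0 0;1 -.119 .241 -.162 0 0 0;1 -.122 .274 -.166 0 0 0;1 -.122 .274 -.166 0 0 0' 25;  python3 arc.py 65 59 53 47 41 35 29 23 17 12 7
```

```text
t: 28.75
eef_pos: [0.5198, 0.2144, 0.2065]
ee_rot: [-1.947, 0.255, -0.992]
force: [-1.1, -0.4, -1.1]
width: 0.0113
bar [0.51178589 0.20791305 0.21036088] rad 0.09565367462041732 ang 151.69142654315738 theta 68.30857345684262 width 0.011252739916972392 F [-1.10254801 -0.35167475 -1.08440164] q [-0.2   0.07 -0.71 -1.79 -0.83  2.03]
65.0 [0.    0.018 0.   ]
59.0 [0.001 0.052 0.002]
53.0 [0.005 0.084 0.007]
47.0 [0.01  0.117 0.014]
41.0 [0.017 0.147 0.024]
35.0 [0.026 0.177 0.037]
29.0 [0.037 0.205 0.052]
23.0 [0.049 0.23  0.07 ]
17.0 [0.063 0.253 0.089]
12.0 [0.076 0.271 0.107]
7.0 [0.089 0.286 0.125]
```

```bash
python3 -m inch '1 0 .018 0 0 0 0;1 .001 .052 .002 0 0 0;1 .005 .084 .007 0 0 0;1 .01 .117 .014 0 0 0;1 .017 .147 .024 0 0 0;1 .026 .177 .037 0 0 0;1 .037 .205 .052 0 0 0;1 .049 .23 .07 0 0 0;1 .063 .253 .089 0 0 0;1 .076 .271 .107 0 0 0;1 .089 .286 .125 0 0 0;1 .089 .286 .125 0 0 0' 25;  python3 arc.py 5 3 1 0 -1
python3 - <<'E'
from h import *
s=grab('scene','s23');crop('s23',230,130,130,125,5,'s23c');t=grab('top','t23');crop('t23',110,140,120,110,5,'t23c')
E
```

```text
t: 29.95
eef_pos: [0.5262, 0.2147, 0.1107]
ee_rot: [-1.944, 0.254, -0.99]
force: [-0.4, 0.1, -0.0]
width: 0.0115
bar [0.5182249  0.20819067 0.11459056] rad 0.09268267339994714 ang 212.94903413899527 theta 7.050965861004727 width 0.011535968783802274 F [-0.42756352  0.08085971 -0.03783256] q [-0.35  0.46 -0.81 -1.99 -1.07  2.57]
5.0 [0.003 0.014 0.004]
3.0 [0.009 0.019 0.012]
1.0 [0.014 0.024 0.02 ]
0.0 [0.017 0.026 0.024]
-1.0 [0.02  0.029 0.028]
```

View pics/s23c.png

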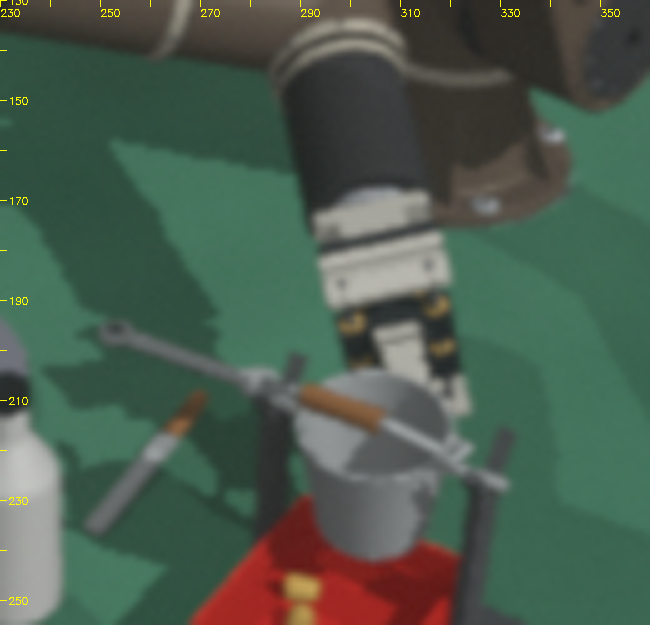

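View pics/t23c.png

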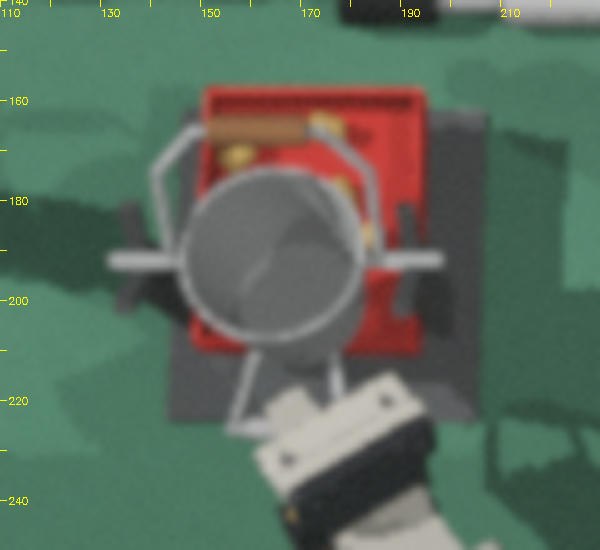

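Pail empty, pins in both notches, bail lying at its front stop. Finish to ~0° and let go.

```bash
python3 -m inch '1 .003 .014 .004 0 0 0;1 .009 .019 .012 0 0 0;1 .014 .024 .02 0 0 0;1 .017 .026 .024 0 0 0;1 .017 .026 .024 0 0 0' 15;  python3 -m inch '.9 0 0 0 0 0 0;.8 0 0 0 0 0 0;.73 0 0 0 0 0 0;.73 0 0 0 0 0 0;.73 0 0 0 0 0 0' 10
python3 - <<'E'
from h import *
w=grab('wrist','w24'); crop('w24',180,130,140,130,5,'w24c')
t=grab('top','t24');crop('t24',110,140,120,110,5,'t24c')
E
```

```text
t: 30.55
eef_pos: [0.531, 0.2147, 0.1011]
ee_rot: [-1.942, 0.252, -0.99]
force: [3.6, 0.7, 3.0]
width: 0.0117
t: 31.05
eef_pos: [0.5297, 0.2151, 0.1008]
ee_rot: [-1.943, 0.253, -0.989]
force: [-1.4, -0.2, -0.3]
width: 0.0234
```

View pics/w24c.png

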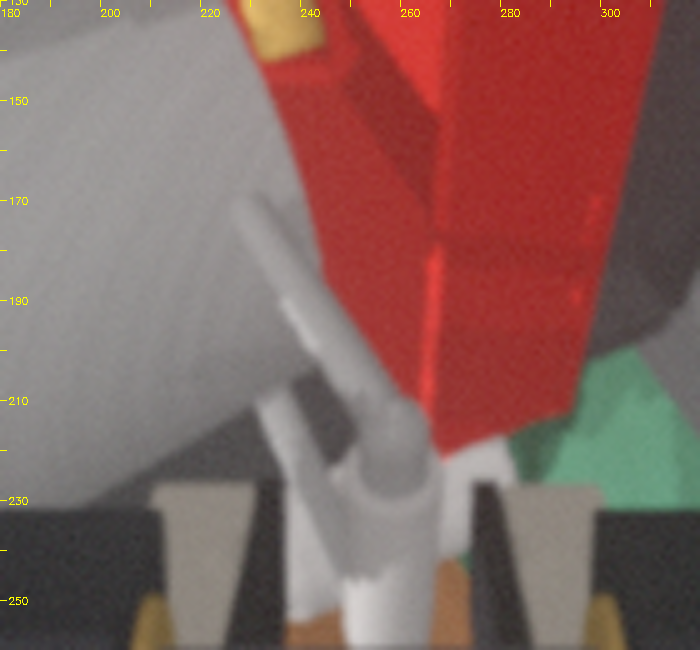

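View pics/t24c.png

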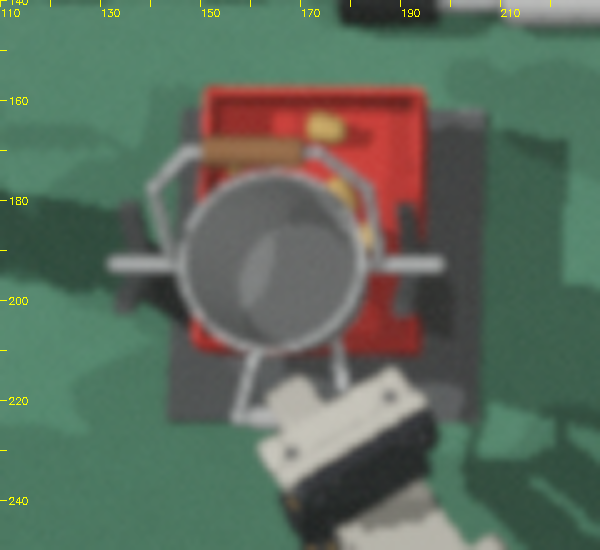

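Sleeve is free between the jaws. Back out straight along the tool axis.

```bash
python3 -m inch '.73 0 .004 -.03 0 0 0;.73 0 .005 -.08 0 0 0;.73 0 .005 -.15 0 0 0;.73 0 .005 -.24 0 0 0;.73 0 .005 -.33 0 0 0;.73 0 .005 -.33 0 0 0;.73 0 .005 -.33 0 0 0' 10
python3 - <<'E'
from h import *
np.set_printoptions(precision=4,suppress=True)
w=grab('wrist','w25')
t=grab('top','t25');crop('t25',110,140,120,110,5,'t25c');s=grab('scene','s25');crop('s25',230,150,130,135,5,'s25c')
E
```

```text
t: 31.85
eef_pos: [0.4575, 0.1562, 0.135]
ee_rot: [-1.942, 0.251, -0.991]
force: [0.7, -0.5, 0.1]
width: 0.0239
```

View pics/s25c.png

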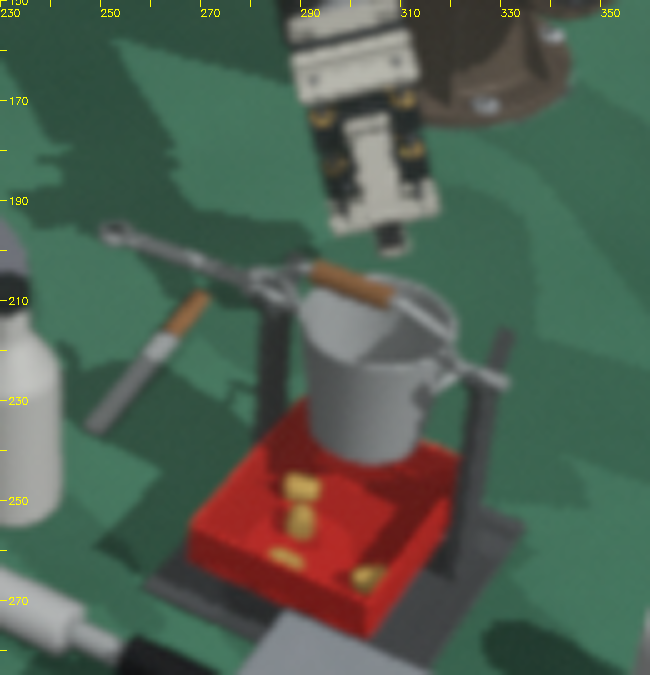

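View pics/t25c.png

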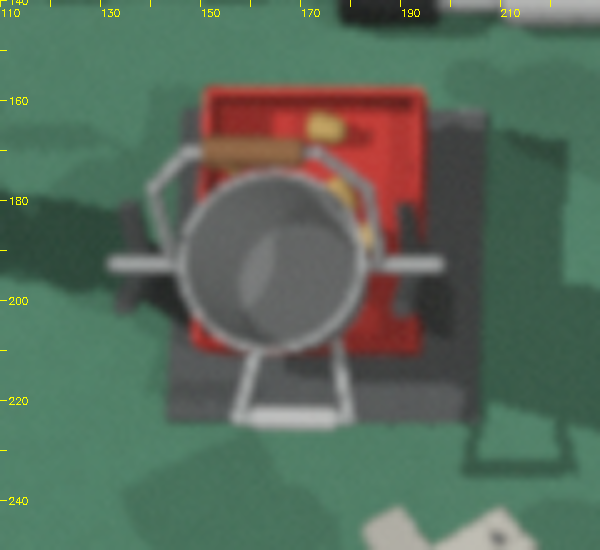

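Pail hangs upright and empty; four caps in tray at scene (290,248), (290,254), (287,262), (303,266). Check the bystanders against the first pictures.

```bash
python3 -m inch '.73 0 0 -.1 0 0 0;.73 0 0 -.15 0 0 0;.73 0 0 -.15 0 0 0;.73 0 0 -.15 0 0 0' 10
python3 - <<'E'
from h import *
a=load('top0')['img'];f=grab('top','t26');b=f['img'];grab('scene','s26')
for n,(u0,v0,u1,v1) in dict(tin=(315,160,365,200),bottle=(232,145,262,185),file=(238,195,256,260),wrench=(228,262,292,282),pump=(175,128,312,150),jar=(388,160,420,192),can=(76,165,112,198)).items():
    A=cv2.cvtColor(a[v0:v1,u0:u1],cv2.COLOR_RGB2GRAY).astype(np.float32);B=cv2.cvtColor(b[v0:v1,u0:u1],cv2.COLOR_RGB2GRAY).astype(np.float32)
    print(n,'shift px',np.round(cv2.phaseCorrelate(A,B,cv2.createHanningWindow(A.shape[::-1],cv2.CV_32F))[0],2),'mean diff',round(float(np.abs(A-B).mean()),1))
cv2.imwrite('pics/cmp.png',cv2.cvtColor(np.hstack([a[120:290,60:440],b[120:290,60:440]]),cv2.COLOR_RGB2BGR))
print(arm.get_state()['t'],arm.get_state()['force'])
E
```

```text
t: 32.4
eef_pos: [0.4252, 0.1304, 0.1502]
ee_rot: [-1.942, 0.252, -0.99]
force: [-0.5, -0.1, 0.1]
width: 0.0236
tin shift px [-0.02  0.15] mean diff 0.4
bottle shift px [0.02 0.02] mean diff 0.4
file shift px [0.12 0.02] mean diff 14.2
wrench shift px [ 0.08 -0.43] mean diff 6.2
pump shift px [0.   0.08] mean diff 1.1
jar shift px [0.1  0.26] mean diff 0.4
can shift px [-0.03  0.04] mean diff 1.5
32.5 [ 0.40459377  0.55252959 -0.3286368 ]
```

View pics/cmp.png

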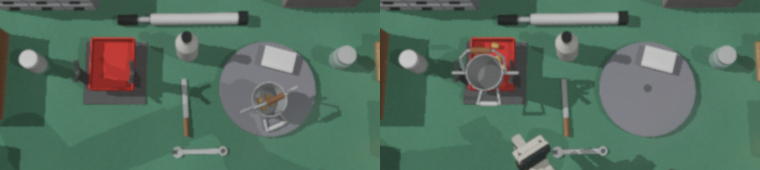

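```bash
python3 -c "
from station import arm
print(arm.job_done())"
```

```text
the job is handed in; nothing more can be done
None
```

The job is done and handed in at about 32.5 s on the robot's clock. The pail hangs upright and empty by both pins in the stand, bar towards the robot. All four caps are in the red tray.

**How it went:** I lifted the pail by its bail, hung it in the notches and let go. I then took the bar, tipped the pail to about 135°, swung it back and released it.

**Mishap:** on the first approach I carried the pail too low and it caught the right upright, tilting it about 38° in the grip. No caps were lost. I backed off, eased the grip until it hung nearly level, and came in higher.

**Reach:** leaning the tool back 40–46° straight over the bar was out of reach (joint 3 at its limit). I gripped the bar at 64° lean with a 36° sideways tilt instead.

**Last checks:**
- **Pail:** the bar was within about a degree of where it first hung, and the bail was leaning forward and free.
- **Caps:** all four are visible in the tray in the scene picture.
- **Robot:** clear of everything, force reading about zero.
- **Bystanders:** tin, bottle, pump, jar and can matched the first picture. The file and spanner also aligned to within half a pixel. Their image areas differed more, which I put down to changed shadows and the gripper in view, so those two are checked less tightly.

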